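# Bring the board of brass fittings home against the bench stops

## Task

The three brass fittings on the blue board are to be measured: slide the board along the bench, never lifting it, until it sits snugly against both steel bars of the corner stop, and stand the fitting that has fallen over back upright, round end up, on its empty white disc between the other two. In the end all three must stand on their own discs; do not knock the standing ones over, and leave the caliper, the tall bush and the flat collar where they are.

Things in the scene. Friction and masses are not known exactly. Their poses are not given: they have to be found in the camera images.
- board: loose flat blue board, 190 (x) x 250 (y) x 12 mm, about 0.25 kg, carrying the fittings; origin at the centre of its underside, on the bench; x points to its far long edge, y to its left edge, z up. A black grip block stands on it near the robot-side edge; a row of three white discs (70 mm across, flush, 85 mm apart along y) lies at x = +20 mm
- grip_block (a point): point in the black block fixed on the board, 25 mm above the board's top and 72 mm from the board's centre towards -x (same axes as the board). The block is 30 (x) x 24 (y) x 42 mm high, its top 54 mm above the bench
- disc_left (a point): centre of the left white disc, on the board's top (12 mm above the bench)
- disc_mid (a point): centre of the middle white disc, the empty place of the fallen fitting
- disc_right (a point): centre of the right white disc
- corner_far_left (a point): the board's far left corner (+x, +y), at half thickness
- corner_far_right (a point): the board's far right corner (+x, -y), at half thickness
- corner_near_left (a point): the board's near left corner (-x, +y), at half thickness
- fitting_left: brass fitting standing on the left disc: octagonal body 42 mm across flats and 45 mm high, with a round spigot 30 mm across and 10 mm high on top (55 mm in all), 0.17 kg; origin at the centre of its underside, z along its axis to the spigot, x and y square to two pairs of its flats
- fitting_right: the same kind of fitting, standing on the right disc
- fitting_fallen: the same kind of fitting, lying on one of its flats on the board near the middle disc, spigot pointing roughly to the board's far edge; origin at the centre of its underside (octagonal end), z along its axis to the spigot (level while it lies, up once it stands); its y is the level direction across it, square to two upright flats
- spigot (a point): centre of the spigot's end face on the fallen fitting, 55 mm from its origin along its axis
- stop: corner stop fixed to the bench: two steel bars 12 mm wide, 20 mm high, at right angles. Origin at the inner corner, on the bench. The far bar's face is this frame's plane x = 0 and runs 228 mm towards -y; the left bar's face is the plane y = 0 and runs 160 mm towards -x. The board belongs at x < 0, y < 0: far edge against the far bar, left edge against the left bar
- bush: bystander: tall loose brass bush (tube), 50 mm across, 65 mm high; origin at the centre of its underside
- collar: bystander: flat loose brass ring, 56 mm across, 16 mm high; origin at the centre of its underside
- caliper: bystander: loose caliper lying flat, 190 mm long (x), black slide 14 mm high; origin under the beam's middle
Things that resemble listed ones, but are neither listed nor needed, are in the scene too. What is shaped like the fitting_left but red is not meant.

How it is judged:
By the outcome, as a careful person would: the job done as asked, in the order asked, and still so for the second after the job is handed in, with the robot touching nothing.
It also fails if it takes over 72 s, if anything falls off the work surface, if the arm or the gripper's body presses on something with over 40 N, if the wrist force passes 120 N, or if a joint passes its speed limit or range.

## Robot

A 6-joint arm with a two-finger parallel gripper is mounted at the origin on the work surface. World frame = base frame: x ahead of the robot, y to its left, z up, the work surface at z = 0. Lengths are in mm, angles in degrees, forces in N, time in s.
With the tool pointing down it reaches from about 275 to 1000 mm from the base axis. Payload 8.4 kg.
Tool frame: the origin (TCP) lies midway between the tips of the shut fingers; the grasp point (between the pads) lies 19 mm behind it (env.tcp_to_grasp is the distance from the TCP to the grasp point, in mm); y points along the fingers, x is the direction in which the jaws open and shut, and the axes are right-handed (so a half turn about y gives the same grasp; the last joint's range is limited). The gripper opens to 85 mm and grips with 20 to 120 N. Pads are 22 mm wide; open, the fingers measure 114 mm over their backs; the gripper's body (76 mm by 85 mm) begins 54 mm behind the grasp point. The pads swing forward as they close: fully open they stand 13 mm farther back than shut.
Start: joints at [-76.226, 20.225, 93.587, -0, 66.188, -0.138], TCP at [150.262, -606.671, 231.281] pointing down, gripper open.
Joint ranges: [-150.9, 150.9], [-52.94, 120.26], [3.33, 152.33], [-74.26, 254.26], [0, 154.13], [-172.89, 172.89]. Speed limits (degrees/s): [127.2, 127.2, 159.86, 180, 180, 180].

## Interface

Orientations are given as [roll, pitch, yaw] about the fixed x, y, z axes, in that order (R = Rz(yaw) Ry(pitch) Rx(roll)).
In Python, from rig import env, eyes gives the robot as it stands.
- The arm moves only by the tool drive_tool, never from a script. Its arguments are lists of equal length, an entry for each row: "linear": the shift along the tool's x, y, z in cm, a list of three; "turn": the turn, a rotation vector about the tool's x, y, z in degrees, a list of three; "gripper": the opening, from -1 (shut) to 1 (fully open). A call has 1 to 12 rows; each row is the pose to reach, as a shift and turn from the pose commanded when the call began, along the tool's axes at that moment; what a row does not reach only later rows make up. A row lasts 1/8 s, in which the tool goes at most 62.5 mm and 10.7 degrees, less where a joint would pass 70% of its speed; a pose out of reach is approached as far as the arm can. A call with a gripper value outside its range is refused whole. The fingers move at their own pace and stop on an object; the grip force is fixed at half the most. Time passes only in rows, so rows that repeat a pose let the fingers close. It gives the time, the measured TCP pose, the force and the opening at its end, in the units of the state.
- env.get_obs(): the state, without advancing time (a new reading comes with each control period).
- eyes.grab_frame(name): name is "side" or "top" or "wrist"; returns (picture, depth): 384x512x3 uint8, red, green, blue; 384x512 float32, mm along the optical axis (not along the pixel's ray), 0 where there is no reading.
- eyes.get_calibration(name): a dict with "camera_matrix" (3x3 intrinsics, pixels), "R" (3x3) and "t" (3): a world point X has camera coordinates R X + t. Camera axes: x right, y down, z forward; pixel columns grow to the right and rows downward; lengths in mm; the calibration is good to about 2 mm. A picture is of the moment at which its call begins: read the wrist's pose just before it. get_calibration takes no time and is no camera call; for the wrist camera it gives the pose at the moment of the call.
- env.hand_in(): hands the job in, once; it reports no verdict.
Trained networks look in the newest picture that a camera, given by its name, has taken for a name from the list of things; names that differ only in an ending like _2 or _b are one class to them, and where a whole thing is asked for, a point or a joint stands for the part that bears it (a point fixed in the world has none). Each returns a list of dicts, best first, with "p" (0 to 1); they miss things now and then, are a little off and sometimes report something else, mostly with a low value. They report only what shows in the picture. A call takes as long as a camera call. They do not tell look-alikes from the thing itself.
- eyes.silhouettes(query, camera): "mask" (384x512 bool, what is visible of it).
- eyes.place_of(query, camera): "location" ([x, y, z] in mm, in world coordinates, good to about 4 mm: a listed point, or the origin of a listed thing).
The state is a dict: "clock": time; "qpos": joint angles; "joint_vel": joint speeds; "tau": joint torques, N m; "tcp_pos": TCP position; "tool_rot": TCP orientation; "wrist_force": force on the tool from outside, world axes, zero at the start; "moment": the same for the moment, N m; "finger_gap": finger opening in mm.
Only numpy, scipy, OpenCV 4.12 (cv2) and the standard library are available. Lean on these libraries where they do the work, as an engineer would, in place of code of your own. Each camera call takes 0.05 s, during which the arm holds its last target.

## Working session

There is one attempt and no reset: what is moved stays moved. The work goes in short steps, Python scripts to look and compute and a tool call to move; the robot and the scene stay as the last step left them, time stands still between calls to the robot, and variables do not carry over. Pictures are saved under pics/ and viewed, and the job is handed in when it is done.

Besides the shell and the picture viewer there is one more tool, called after "Request:" by a JSON object that holds its "method" and its "body", one argument or row to a line. drive_tool: Moves the arm, as the interface text tells. Its arguments: {"type":"object","properties":{"linear":{"type":"array","items":{"type":"array","items":{"type":"number"}}},"turn":{"type":"array","items":{"type":"array","items":{"type":"number"}}},"gripper":{"type":"array","items":{"type":"number"}}},"required":["linear","turn","gripper"]}

```bash
ls; mkdir -p pics
cat > h.py <<'E'
import numpy as np, cv2
from rig import env, eyes
def snap(n,f):
    p,d=eyes.grab_frame(n); cv2.imwrite('pics/'+f,cv2.cvtColor(p,cv2.COLOR_RGB2BGR)); np.save('pics/'+f+'.npy',d); return p,d
def unproj(n,u,v,z,cal=None):
    c=cal or eyes.get_calibration(n); K=np.array(c['camera_matrix']);R=np.array(c['R']);t=np.array(c['t'])
    r=np.linalg.inv(K)@np.array([u,v,1.0]); return R.T@(r*z-t)
def plane(n,u,v,h):
    c=eyes.get_calibration(n); K=np.array(c['camera_matrix']);R=np.array(c['R']);t=np.array(c['t'])
    r=R.T@np.linalg.inv(K)@np.array([u,v,1.0]); o=-R.T@t; return o+r*(h-o[2])/r[2]
def proj(n,X):
    c=eyes.get_calibration(n); K=np.array(c['camera_matrix']);q=K@(np.array(c['R'])@np.array(X,float)+np.array(c['t'])); return q[:2]/q[2]
E
python3 - <<'E'
from h import *
np.set_printoptions(precision=1,suppress=True)
print(env.get_obs())
for c in ['top','side','wrist']: snap(c,c+'0.png')
for q in ['board','grip_block','disc_left','disc_mid','disc_right','corner_far_left','corner_far_right','corner_near_left','fitting_fallen','spigot','fitting_left','stop','bush','collar','caliper']:
    print(q,[(np.round(r['location'],0),round(r['p'],2)) for r in eyes.place_of(q,'top')][:4])
E
```

```text
pics
{'clock': 0.0, 'qpos': array([-76.2,  20.3,  93.6,   0. ,  66.2,  -0.1]), 'joint_vel': array([ 0. , -0. ,  0.1,  0. ,  0.1, -0. ]), 'tau': array([ -0. , -60.5, -34.2,  -0. ,   0. ,   0. ]), 'tcp_pos': array([ 150.2, -606.2,  230.6]), 'tool_rot': array([-90. ,   0.1, -76.1]), 'wrist_force': array([0.4, 0.4, 0.2]), 'moment': array([-0. ,  0.1, -0. ]), 'finger_gap': 85.67231263992431}
board [(array([520., -86.,   0.]), 0.58)]
grip_block [(array([451., -92.,  41.]), 0.74), (array([ 559., -432.,   -5.]), 0.57), (array([ 544., -174.,   14.]), 0.29)]
disc_left [(array([536.,  -0.,   9.]), 0.63)]
disc_mid [(array([538., -87.,  14.]), 0.71)]
disc_right [(array([421.,  35.,   7.]), 0.69), (array([ 544., -168.,   13.]), 0.66)]
corner_far_left [(array([615.,  42.,   4.]), 0.76), (array([386., 332.,  -1.]), 0.34)]
corner_far_right [(array([ 622., -212.,   10.]), 0.94)]
corner_near_left [(array([423.,  37.,   6.]), 0.62)]
fitting_fallen [(array([ 543., -169.,   11.]), 0.73), (array([544., -74.,  30.]), 0.62)]
spigot [(array([591., -57.,  34.]), 0.77)]
fitting_left [(array([742.,  43.,   6.]), 0.7), (array([541.,  -1.,  10.]), 0.55), (array([370.,  86.,  -2.]), 0.55)]
stop [(array([669., 215.,   0.]), 0.56)]
bush [(array([488., 364.,   2.]), 0.86), (array([538., -90.,  10.]), 0.67)]
collar [(array([383., 332.,  -1.]), 0.78), (array([421.,  36.,   6.]), 0.42)]
caliper [(array([ 562., -434.,   -1.]), 0.92)]
```

View pics/top0.png

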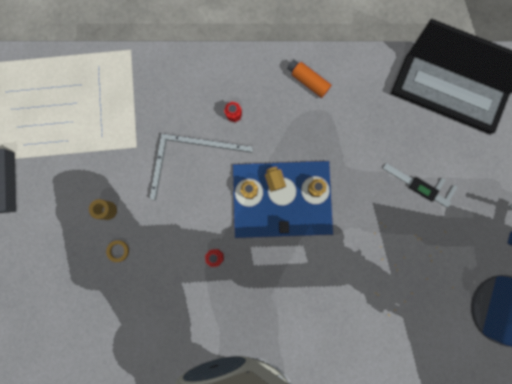

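View pics/side0.png

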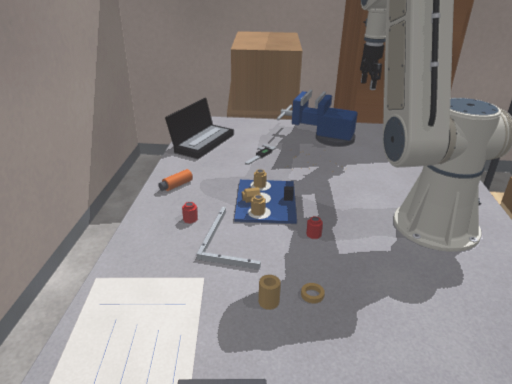

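Run:
```python
import cv2
a=cv2.imread('pics/top0.png'); print(a.shape)
cv2.imwrite('pics/top0big.png',cv2.resize(a[110:330,130:400],None,fx=2.7,fy=2.7,interpolation=cv2.INTER_CUBIC))
```

```text
(384, 512, 3)
```

View pics/top0big.png

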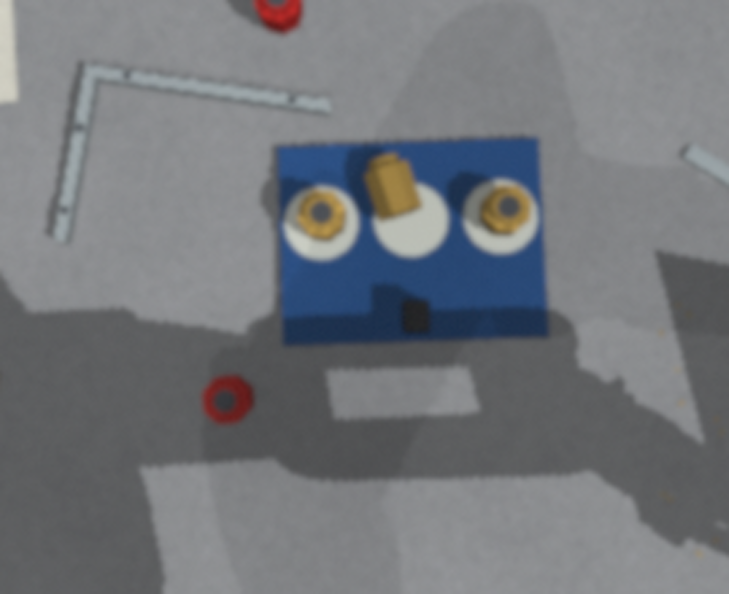

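View pics/wrist0.png

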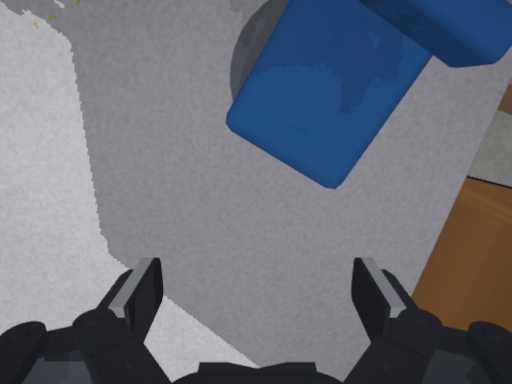

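Run:
```python
from h import *
np.set_printoptions(precision=3,suppress=True)
from scipy.spatial.transform import Rotation as Ro
c=eyes.get_calibration('wrist');R=np.array(c['R']);t=np.array(c['t']);print(c['camera_matrix'],'\n',R,'\n cam pos',-R.T@t)
o=env.get_obs();T=Ro.from_euler('xyz',o['tool_rot'],degrees=True).as_matrix()
print(T,'\ncam in tool',T.T@(-R.T@t-o['tcp_pos']),'\n axes in tool',T.T@R.T)
```

```text
[[328.486   0.    256.759]
 [  0.    328.486 195.972]
 [  0.      0.      1.   ]] 
 [[ 0.24  -0.971  0.   ]
 [-0.923 -0.228  0.309]
 [-0.3   -0.074 -0.951]] 
 cam pos [ 227.304 -586.49   374.895]
[[ 0.24  -0.     0.971]
 [-0.971 -0.     0.24 ]
 [ 0.    -1.    -0.   ]] 
cam in tool [  -1.068 -143.597   79.643] 
 axes in tool [[ 1.    -0.001  0.   ]
 [-0.    -0.309  0.951]
 [-0.001 -0.951 -0.309]]
```

Request:
{"method": "drive_tool", "body": {
  "linear": [
    [0,-10,0],
    [-54.8,-10,47.5],
    [-54.8,-10,47.5],
    [-54.8,-10,47.5],
    [-54.8,-10,47.5],
    [-54.8,-10,47.5],
    [-54.8,-10,47.5],
    [-54.8,-10,47.5],
    [-54.8,-10,47.5],
    [-54.8,-10,47.5],
    [-54.8,-10,47.5],
    [-54.8,-10,47.5]
  ],
  "turn": [
    [0,0,0],
    [0,-168,0],
    [0,-168,0],
    [0,-168,0],
    [0,-168,0],
    [0,-168,0],
    [0,-168,0],
    [0,-168,0],
    [0,-168,0],
    [0,-168,0],
    [0,-168,0],
    [0,-168,0]
  ],
  "gripper": [1,1,1,1,1,1,1,1,1,1,1,1]
}}

```text
clock: 2.4
tcp_pos: [462.7, 7.1, 329.8]
tool_rot: [-90.1, -0.0, 42.5]
wrist_force: [-0.9, -1.1, -0.3]
finger_gap: 85.3
```

Request:
{"method": "drive_tool", "body": {
  "linear": [
    [3.5,0,1.3],
    [3.5,0,1.3],
    [3.5,0,1.3],
    [3.5,0,1.3],
    [3.5,0,1.3],
    [3.5,0,1.3]
  ],
  "turn": [
    [0,-49,0],
    [0,-49,0],
    [0,-49,0],
    [0,-49,0],
    [0,-49,0],
    [0,-49,0]
  ],
  "gripper": [1,1,1,1,1,1]
}}

```text
clock: 3.15
tcp_pos: [479.3, 38.1, 329.4]
tool_rot: [-90.0, 0.0, 91.0]
wrist_force: [-0.5, -1.2, 0.1]
finger_gap: 85.3
```

Run:
```python
from h import *
np.set_printoptions(precision=1,suppress=True)
o=env.get_obs();print(o['clock'],o['tcp_pos'],o['tool_rot'],o['qpos'])
snap('wrist','wrist1.png')
for q in ['grip_block','disc_left','disc_mid','disc_right','corner_far_left','corner_far_right','corner_near_left','fitting_fallen','spigot','stop']:
    print(q,[(np.round(r['location'],1),round(r['p'],2),proj('wrist',r['location'])) for r in eyes.place_of(q,'wrist')][:4])
```

```text
3.15 [479.3  38.1 329.4] [-90.   0.  91.] [  4.4   2.1 103.6  -0.   74.3 -86.7]
grip_block [(array([445.9, -93.2,  35.5]), 0.7, array([156. , 124.1]))]
disc_left [(array([537.6,   1.8,   9.6]), 0.64, array([230.8, 186.8]))]
disc_mid [(array([535.7, -85.4,  12.5]), 0.57, array([170.9, 185.1]))]
disc_right [(array([ 547.4, -166.7,   14.8]), 0.78, array([115.3, 192.4]))]
corner_far_left [(array([611.6,  39.2,   7.7]), 0.95, array([255.4, 232.7]))]
corner_far_right [(array([ 619.5, -205.8,    4.4]), 0.87, array([ 98.3, 234. ]))]
corner_near_left [(array([421.6,  31.4,   7. ]), 0.73, array([251.9, 105.3]))]
fitting_fallen [(array([545. , -72.7,  35.8]), 0.88, array([176.2, 196.2]))]
spigot [(array([596.7, -59.4,  35.1]), 0.62, array([187.5, 230.1]))]
stop [(array([672. , 214.6,  -0.3]), 0.95, array([362.4, 266.3]))]
```

View pics/wrist1.png

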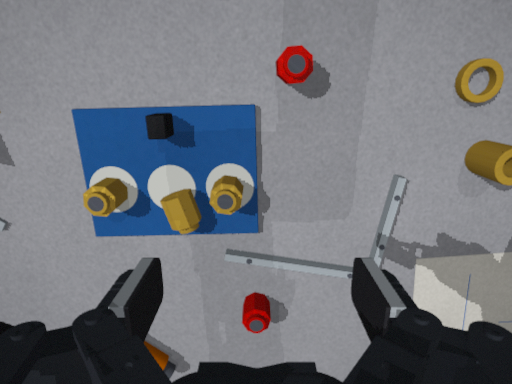

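```bash
cat > fit.py <<'E'
from h import *
def blueboard(img,cam='wrist',h=12):
    hsv=cv2.cvtColor(img,cv2.COLOR_RGB2HSV)
    m=cv2.inRange(hsv,(100,120,30),(125,255,255))
    n,l,s,c=cv2.connectedComponentsWithStats(m)
    cand=[i for i in range(1,n) if s[i,4]>3000]
    i=max(cand,key=lambda i:s[i,4]); m=(l==i).astype(np.uint8)
    ct=max(cv2.findContours(m,cv2.RETR_EXTERNAL,cv2.CHAIN_APPROX_NONE)[0],key=cv2.contourArea)
    hull=cv2.convexHull(ct)[:,0,:].astype(float)
    W=np.array([plane(cam,u,v,h)[:2] for u,v in ct[:,0,:]])
    r=cv2.minAreaRect(W.astype(np.float32)); return r,cv2.boxPoints(r),W,m
E
python3 - <<'E'
from fit import *
np.set_printoptions(precision=1,suppress=True)
img=cv2.cvtColor(cv2.imread('pics/wrist1.png'),cv2.COLOR_BGR2RGB)
r,b,W,m=blueboard(img); print(r,'\n',b)
# bars: pixel candidate edges
g=cv2.cvtColor(img,cv2.COLOR_RGB2GRAY)
cv2.imwrite('pics/c1.png',cv2.resize(cv2.cvtColor(img,cv2.COLOR_RGB2BGR)[165:295,215:420],None,fx=3.9,fy=3.9,interpolation=cv2.INTER_CUBIC))
d=np.load('pics/wrist1.png.npy')
# height map points with z 15-24
c=eyes.get_calibration('wrist');K=np.array(c['camera_matrix']);R=np.array(c['R']);t=np.array(c['t'])
v,u=np.mgrid[0:384,0:512]; P=np.stack([u,v,np.ones_like(u)],-1)@np.linalg.inv(K).T*d[...,None]; P=(P-t)@R
sel=(P[...,2]>14)&(P[...,2]<26)&(d>0)&(P[...,0]>480)&(P[...,1]>-30)
np.save('pics/P1.npy',P)
hm=np.clip(P[...,2]*4,0,255).astype(np.uint8); cv2.imwrite('pics/hm1.png',hm)
print(sel.sum(), np.percentile(P[300:310,200:220,2],50), np.median(P[140:150,190:210,2]))
E
```

```text
((519.7428588867188, -85.33775329589844), (189.38070678710938, 249.2861785888672), 2.471393585205078) 
 [[ 419.8   35.1]
 [ 430.5 -213.9]
 [ 619.7 -205.8]
 [ 609.    43.3]]
2590 0.9708032291966417 12.702535166975025
```

View pics/c1.png

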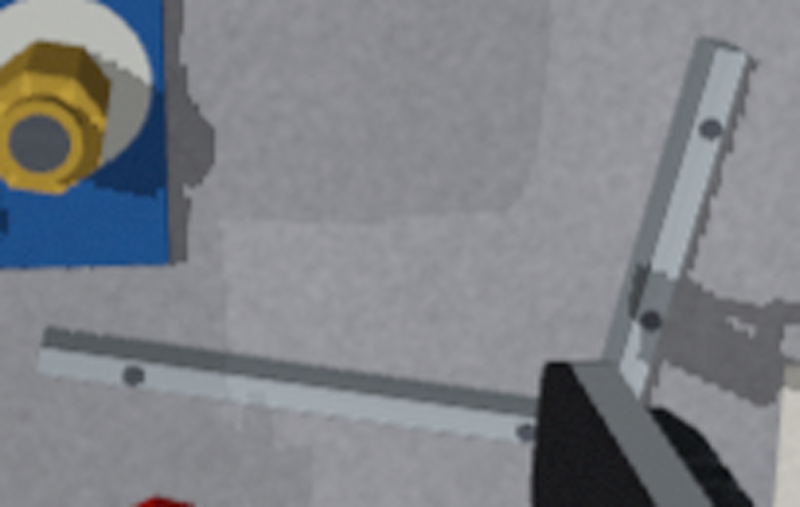

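View pics/hm1.png

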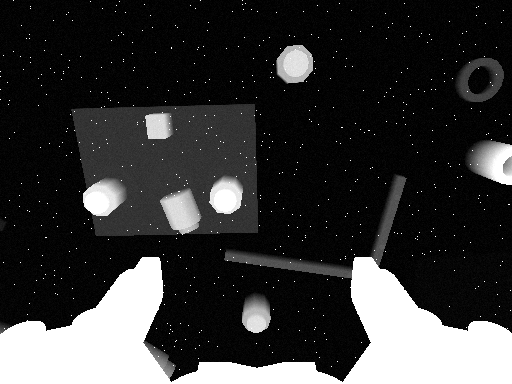

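Run:
```python
from h import *
np.set_printoptions(precision=2,suppress=True)
P=np.load('pics/P1.npy'); d=np.load('pics/wrist1.png.npy')
v,u=np.mgrid[0:384,0:512]
z=P[...,2]
base=(z>18)&(z<23)
far=base&(u>224)&(u<350)&(v>240)&(v<282)
left=base&(u>370)&(u<408)&(v>172)&(v<262)
out={}
for n,s in (('far',far),('left',left)):
    s=cv2.morphologyEx(s.astype(np.uint8),cv2.MORPH_OPEN,np.ones((2,2)))>0
    Q=P[s][:,:2].astype(np.float32)
    vx,vy,x0,y0=cv2.fitLine(Q,cv2.DIST_HUBER,0,.01,.01).ravel()
    nn=np.array([-vy,vx]); off=(Q-[x0,y0])@nn; al=(Q-[x0,y0])@[vx,vy]
    print(n,len(Q),(vx,vy),(x0,y0),'width pct',np.percentile(off,[2,5,50,95,98]),'along',np.percentile(al,[0,1,99,100]), np.degrees(np.arctan2(vy,vx)), 'zmed',np.median(P[s][:,2]))
    out[n]=(np.array([vx,vy]),np.array([x0,y0]))
```

```text
far 900 (np.float32(0.145784), np.float32(0.98931646)) (np.float32(661.4777), np.float32(92.0)) width pct [-17.98 -17.41  -0.01   5.67   6.16] along [-99.11 -97.35  95.47 102.9 ] 81.61732 zmed 20.880528683055612
left 697 (np.float32(0.9914599), np.float32(-0.13041176)) (np.float32(580.63), np.float32(238.2475)) width pct [-6.25 -5.65  0.01 16.04 16.63] along [-153.27  -63.73   72.76   81.52] -7.493387 zmed 20.794264430014955
```

Run:
```python
from h import *
np.set_printoptions(precision=2,suppress=True)
P=np.load('pics/P1.npy')
img=cv2.imread('pics/wrist1.png')
v,u=np.mgrid[0:384,0:512]
z=P[...,2]
base=(z>18.5)&(z<23)
far=base&(u>224)&(u<345)&(v>240)&(v<282)
left=base&(u>372)&(u<408)&(v>172)&(v<255)
L={}
for n,s in (('far',far),('left',left)):
    Q=P[s][:,:2].astype(np.float64); 
    k=np.ones(len(Q),bool)
    for it in range(8):
        vx,vy,x0,y0=cv2.fitLine(Q[k].astype(np.float32),cv2.DIST_HUBER,0,.01,.01).ravel()
        nn=np.array([-vy,vx]); off=(Q-[x0,y0])@nn
        k=abs(off-np.median(off[k]))<(12 if it<3 else 7.5)
    al=((Q-[x0,y0])@[vx,vy])[k]
    print(n,k.sum(),len(Q),(vx,vy),(x0,y0),np.percentile(off[k],[2,50,98]),al.min(),al.max(),np.degrees(np.arctan2(vy,vx)))
    print(np.histogram(off,bins=np.arange(-22,22,2)))
    print(np.histogram(al,bins=8))
    L[n]=(vx,vy,x0,y0)
# corner: inner faces = centreline shifted 6 mm
yaw=np.radians((np.degrees(np.arctan2(*L['far'][1::-1]))-90+np.degrees(np.arctan2(L['left'][1],L['left'][0])))/2)
print('yaw',np.degrees(yaw))
ex=np.array([np.cos(yaw),np.sin(yaw)]);ey=np.array([-ex[1],ex[0]])
xf=np.dot(ex,L['far'][2:])-6; yl=np.dot(ey,L['left'][2:])-6
s=ex*xf+ey*yl; print('stop',s)
c=s-95*ex-125*ey; print('board target',c, 'block', c-72*ex)
for X in [s, s-228*ey, s-160*ex]: print(proj('wrist',[*X,20]))
```

```text
far 878 878 (np.float32(0.14534304), np.float32(0.9893813)) (np.float32(659.2972), np.float32(86.20608)) [-6.56 -0.01  5.65] -94.57669108510927 95.96017322415057 81.64285
(array([  0,   0,   0,   0,   0,   0,   0,  42, 122, 141, 135, 140, 140,
       157,   1,   0,   0,   0,   0,   0,   0]), array([-22, -20, -18, -16, -14, -12, -10,  -8,  -6,  -4,  -2,   0,   2,
         4,   6,   8,  10,  12,  14,  16,  18,  20]))
(array([116, 103, 111, 112, 111, 109, 109, 107]), array([-94.58, -70.76, -46.94, -23.13,   0.69,  24.51,  48.33,  72.14,
        95.96]))
left 650 651 (np.float32(0.9887646), np.float32(-0.14948109)) (np.float32(574.12494), np.float32(237.48518)) [-5.5  -0.01  6.18] -59.52459743404256 66.25043260469809 -8.596855
(array([  0,   0,   0,   0,   0,   0,   0,   1, 122, 102, 101, 104, 100,
       103,  18,   0,   0,   0,   0,   0,   0]), array([-22, -20, -18, -16, -14, -12, -10,  -8,  -6,  -4,  -2,   0,   2,
         4,   6,   8,  10,  12,  14,  16,  18,  20]))
(array([93, 86, 83, 82, 88, 78, 76, 64]), array([-59.52, -43.8 , -28.08, -12.36,   3.36,  19.08,  34.81,  50.53,
        66.25]))
yaw -8.477
stop [672.68 216.73]
board target [560.3 107.1] block [489.08 117.71]
[367.61 273.39]
[223.79 251.9 ]
[397.81 176.07]
```

Request:
{"method": "drive_tool", "body": {
  "linear": [
    [-6,5,1.5],
    [-12.6,10,3.4],
    [-12.6,15,3.4],
    [-12.6,20,3.4],
    [-12.6,23,3.4],
    [-12.6,23,3.4],
    [-12.6,23,3.4]
  ],
  "turn": [
    [0,-1.5,0],
    [0,-1.5,0],
    [0,-1.5,0],
    [0,-1.5,0],
    [0,-1.5,0],
    [0,-1.5,0],
    [0,-1.5,0]
  ],
  "gripper": [1,1,1,1,1,1,1]
}}

```text
clock: 4.58
tcp_pos: [448.7, -88.6, 100.5]
tool_rot: [-90.1, 0.0, 92.6]
wrist_force: [0.9, -0.7, 0.3]
finger_gap: 85.3
```

Run:
```python
from fit import *
np.set_printoptions(precision=1,suppress=True)
o=env.get_obs();print(o['clock'],o['tcp_pos'],o['tool_rot'],o['wrist_force'])
p,d=snap('wrist','wrist2.png')
print([(r['location'],r['p']) for r in eyes.place_of('grip_block','wrist')])
print(proj('wrist',[447.8,-88.4,54]))
```

```text
4.575 [448.7 -88.6 100.5] [-90.1   0.   92.6] [ 0.9 -0.7  0.3]
[([445.9, -86.7, 35.6], 0.81)]
[255.7 220. ]
```

View pics/wrist2.png

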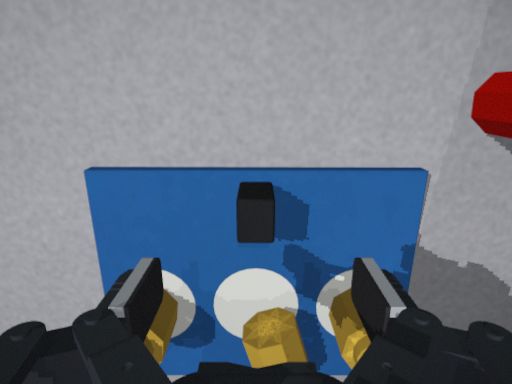

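Request:
{"method": "drive_tool", "body": {
  "linear": [
    [0,3,0],
    [0,6,0],
    [0,8.2,0],
    [0,8.2,0],
    [0,8.2,0],
    [0,8.2,0],
    [0,8.2,0],
    [0,8.2,0],
    [0,8.2,0],
    [0,8.2,0]
  ],
  "turn": [
    [0,0,0],
    [0,0,0],
    [0,0,0],
    [0,0,0],
    [0,0,0],
    [0,0,0],
    [0,0,0],
    [0,0,0],
    [0,0,0],
    [0,0,0]
  ],
  "gripper": [1,1,1,1,-0.1,-0.5,-1,-1,-1,-1]
}}

```text
clock: 5.92
tcp_pos: [448.2, -88.7, 18.1]
tool_rot: [-90.1, 0.0, 92.6]
wrist_force: [-1.7, -1.6, 9.9]
finger_gap: 23.3
```

Run:
```python
from fit import *
np.set_printoptions(precision=1,suppress=True)
o=env.get_obs();print(o['clock'],o['tcp_pos'],o['tool_rot'],o['wrist_force'],o['finger_gap'])
snap('side','side3.png')
```

```text
5.925 [448.2 -88.7  18.1] [-90.1   0.   92.6] [-1.7 -1.6  9.9] 23.304845568068927
```

View pics/side3.png

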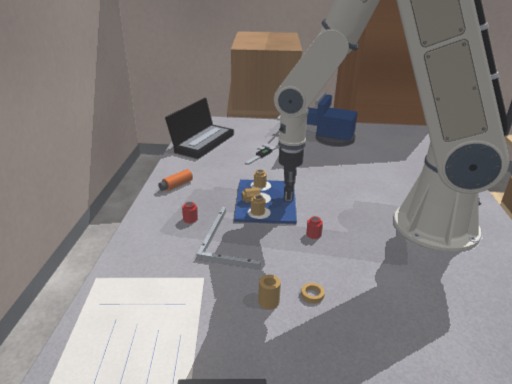

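Request:
{"method": "drive_tool", "body": {
  "linear": [
    [0.3,0,0],
    [1,0,-0.2],
    [2,0,-0.4],
    [3.2,0,-0.6],
    [4.4,0,-0.8],
    [5.6,0,-1.0],
    [6.8,0,-1.3],
    [8,0,-1.5],
    [9.2,0,-1.7],
    [10.4,0,-1.9],
    [11.4,0,-2.1],
    [12,0,-2.2]
  ],
  "turn": [
    [0,0.2,0],
    [0,0.6,0],
    [0,1.1,0],
    [0,1.8,0],
    [0,2.5,0],
    [0,3.2,0],
    [0,3.8,0],
    [0,4.5,0],
    [0,5.2,0],
    [0,5.9,0],
    [0,6.4,0],
    [0,6.8,0]
  ],
  "gripper": [-1,-1,-1,-1,-1,-1,-1,-1,-1,-1,-1,-1]
}}

```text
clock: 7.48
tcp_pos: [464.8, 31.9, 18.1]
tool_rot: [-90.1, 0.0, 85.7]
wrist_force: [-1.9, -10.4, 10.6]
finger_gap: 23.4
```

Run:
```python
from fit import *
np.set_printoptions(precision=1,suppress=True)
o=env.get_obs();print(o['clock'],o['tcp_pos'],o['tool_rot'],o['wrist_force'],o['moment'],o['finger_gap'])
snap('wrist','wrist4.png')
```

```text
7.475 [464.8  31.9  18.1] [-90.1   0.   85.7] [ -1.9 -10.4  10.6] [-1.5  0.1 -0.6] 23.37406464561861
```

View pics/wrist4.png

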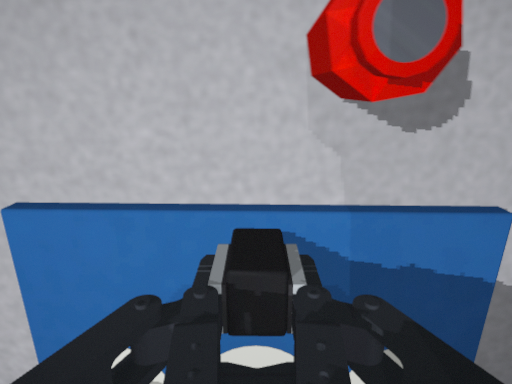

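Request:
{"method": "drive_tool", "body": {
  "linear": [
    [0.3,0,0],
    [1,0,-0.1],
    [2,0,-0.1],
    [3.2,0,-0.2],
    [4.4,0,-0.3],
    [5.6,0,-0.4],
    [6.6,0,-0.4],
    [7.2,0,-0.5],
    [7.6,0,-0.5],
    [7.6,0,-0.5]
  ],
  "turn": [
    [0,0.1,0],
    [0,0.5,0],
    [0,1,0],
    [0,1.7,0],
    [0,2.4,0],
    [0,3.0,0],
    [0,3.6,0],
    [0,4,0],
    [0,4.2,0],
    [0,4.2,0]
  ],
  "gripper": [-1,-1,-1,-1,-1,-1,-1,-1,-1,-1]
}}

```text
clock: 8.78
tcp_pos: [475.1, 107.4, 18.1]
tool_rot: [-90.0, 0.0, 81.5]
wrist_force: [-2.2, -6.5, 10.6]
finger_gap: 23.4
```

Run:
```python
from fit import *
np.set_printoptions(precision=1,suppress=True)
o=env.get_obs();print(o['clock'],o['tcp_pos'],o['tool_rot'],o['wrist_force'],o['moment'],o['finger_gap'])
snap('top','top5.png');snap('side','side5.png')
a=cv2.imread('pics/top5.png');b=cv2.imread('pics/side5.png')
cv2.imwrite('pics/c5.png',np.hstack([cv2.resize(a[110:270,130:290],(400,400),interpolation=cv2.INTER_CUBIC),cv2.resize(b[150:310,170:330],(400,400),interpolation=cv2.INTER_CUBIC)]))
```

```text
8.775 [475.1 107.4  18.1] [-90.    0.   81.5] [-2.2 -6.5 10.6] [-0.9  0.2 -0.6] 23.427247808784404
```

View pics/c5.png

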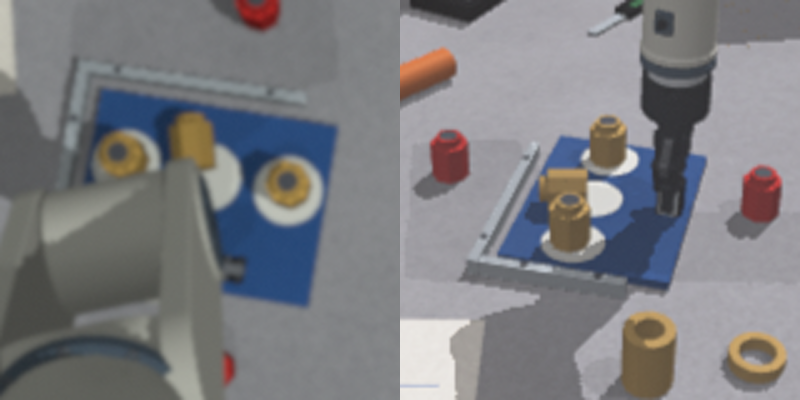

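Request:
{"method": "drive_tool", "body": {
  "linear": [
    [0,0,-0.3],
    [0,0,-0.6],
    [0,0,-0.9],
    [0,0,-1.0],
    [0,0,-1.0]
  ],
  "turn": [
    [0,0,0],
    [0,0,0],
    [0,0,0],
    [0,0,0],
    [0,0,0]
  ],
  "gripper": [-1,-1,-1,-1,-1]
}}

```text
clock: 9.5
tcp_pos: [477.9, 106.2, 17.9]
tool_rot: [-89.3, 0.2, 81.5]
wrist_force: [-27.8, 5.9, 39.7]
finger_gap: 23.1
```

Request:
{"method": "drive_tool", "body": {
  "linear": [
    [0,0,-0.1],
    [0,0,-0.15],
    [0,0,-0.15]
  ],
  "turn": [
    [0,0,0],
    [0,0,0],
    [0,0,0]
  ],
  "gripper": [-1,-1,-1]
}}

```text
clock: 9.88
tcp_pos: [477.8, 106.2, 17.9]
tool_rot: [-89.2, 0.2, 81.5]
wrist_force: [-33.2, 8.9, 45.6]
finger_gap: 23.2
```

Run:
```python
from fit import *
np.set_printoptions(precision=1,suppress=True)
snap('top','top6.png');snap('side','side6.png')
a=cv2.imread('pics/top6.png');b=cv2.imread('pics/side6.png')
cv2.imwrite('pics/c6.png',np.hstack([cv2.resize(a[130:250,145:265],(400,400),interpolation=cv2.INTER_CUBIC),cv2.resize(b[190:290,190:290],(400,400),interpolation=cv2.INTER_CUBIC)]))
```

```text
(no output)
```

View pics/c6.png

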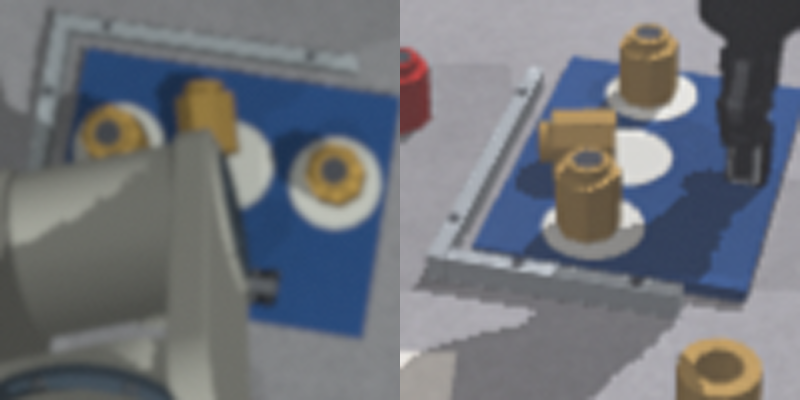

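Request:
{"method": "drive_tool", "body": {
  "linear": [
    [0,0,0.3],
    [0,0,0.6],
    [0,0,0.8],
    [0,0,0.8]
  ],
  "turn": [
    [0,0,0],
    [0,0,0],
    [0,0,0],
    [0,0,0]
  ],
  "gripper": [-1,-1,-1,-1]
}}

```text
clock: 10.48
tcp_pos: [478.1, 106.6, 18.0]
tool_rot: [-90.0, 0.0, 81.6]
wrist_force: [-1.1, -6.2, 9.8]
finger_gap: 23.6
```

Request:
{"method": "drive_tool", "body": {
  "linear": [
    [0,-0.05,0],
    [0,-0.1,0],
    [0,-0.1,0]
  ],
  "turn": [
    [0,0,0],
    [0,0,0],
    [0,0,0]
  ],
  "gripper": [-1,-1,-1]
}}

```text
clock: 10.85
tcp_pos: [477.7, 107.3, 18.0]
tool_rot: [-89.9, 0.0, 81.6]
wrist_force: [-0.1, -2.4, -3.2]
finger_gap: 23.4
```

Request:
{"method": "drive_tool", "body": {
  "linear": [
    [0,0.04,0],
    [0,0.04,-0.1],
    [0,0.04,-0.2],
    [0,0.04,-0.3],
    [0,0.04,-0.3]
  ],
  "turn": [
    [0,0,0],
    [0,0,0],
    [0,0,0],
    [0,0,0],
    [0,0,0]
  ],
  "gripper": [-1,-1,-1,-1,-1]
}}

```text
clock: 11.48
tcp_pos: [478.3, 107.0, 18.0]
tool_rot: [-89.7, 0.1, 81.6]
wrist_force: [-12.0, 2.1, 13.6]
finger_gap: 23.0
```

Request:
{"method": "drive_tool", "body": {
  "linear": [
    [0,-0.04,0],
    [0,-0.07,0],
    [0,-0.08,-0.1],
    [0,-0.1,-0.2],
    [0,-0.1,-0.2]
  ],
  "turn": [
    [0,0,0],
    [0,0,0],
    [0,0,0],
    [0,0,0],
    [0,0,0]
  ],
  "gripper": [-1,-1,-1,-1,-1]
}}

```text
clock: 12.1
tcp_pos: [483.4, 106.6, 18.8]
tool_rot: [-90.0, -0.0, 81.6]
wrist_force: [-0.0, -0.7, -7.9]
finger_gap: 23.1
```

Request:
{"method": "drive_tool", "body": {
  "linear": [
    [0,0.08,0],
    [0,0.1,0],
    [0,0.1,0]
  ],
  "turn": [
    [0,0,0],
    [0,0,0],
    [0,0,0]
  ],
  "gripper": [-1,-1,-1]
}}

```text
clock: 12.48
tcp_pos: [483.3, 106.6, 18.0]
tool_rot: [-90.0, -0.0, 81.6]
wrist_force: [-1.1, 0.1, -3.5]
finger_gap: 23.3
```

Run:
```python
from fit import *
np.set_printoptions(precision=1,suppress=True)
snap('top','top7.png');snap('side','side7.png')
a=cv2.imread('pics/top7.png');b=cv2.imread('pics/side7.png')
cv2.imwrite('pics/c7.png',np.hstack([cv2.resize(a[130:250,145:265],(400,400),interpolation=cv2.INTER_CUBIC),cv2.resize(b[190:290,190:290],(400,400),interpolation=cv2.INTER_CUBIC)]))
```

```text
(no output)
```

View pics/c7.png

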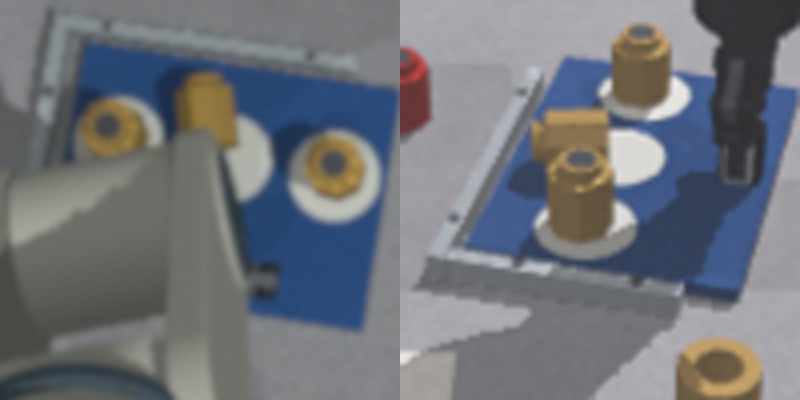

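Request:
{"method": "drive_tool", "body": {
  "linear": [
    [0,0.03,0],
    [0.2,0.03,0],
    [0.5,0.03,0],
    [0.8,0.03,0],
    [1.0,0.03,0],
    [1.0,0.03,0]
  ],
  "turn": [
    [0,0,0],
    [0,0,0],
    [0,0,0],
    [0,0,0],
    [0,0,0],
    [0,0,0]
  ],
  "gripper": [-1,-1,-1,-1,-1,-1]
}}

```text
clock: 13.32
tcp_pos: [485.2, 116.3, 18.0]
tool_rot: [-90.0, -0.0, 81.6]
wrist_force: [0.7, -5.1, 5.6]
finger_gap: 23.3
```

Request:
{"method": "drive_tool", "body": {
  "linear": [
    [0.1,0.01,0],
    [0.2,0.02,0],
    [0.2,0.02,0]
  ],
  "turn": [
    [0,0,0],
    [0,0,0],
    [0,0,0]
  ],
  "gripper": [-1,-1,-1]
}}

```text
clock: 13.7
tcp_pos: [485.4, 117.9, 18.0]
tool_rot: [-90.0, 0.0, 81.6]
wrist_force: [-2.0, -7.3, 8.5]
finger_gap: 23.3
```

Request:
{"method": "drive_tool", "body": {
  "linear": [
    [0.05,0,0],
    [0.1,0,0],
    [0.1,0,0]
  ],
  "turn": [
    [0,0,0],
    [0,0,0],
    [0,0,0]
  ],
  "gripper": [-1,-1,-1]
}}

```text
clock: 14.08
tcp_pos: [485.5, 118.5, 18.0]
tool_rot: [-90.0, 0.0, 81.6]
wrist_force: [-1.7, -10.1, 8.5]
finger_gap: 23.4
```

Request:
{"method": "drive_tool", "body": {
  "linear": [
    [0.05,0,0],
    [0.1,0,0],
    [0.1,0,0]
  ],
  "turn": [
    [0,0,0],
    [0,0,0],
    [0,0,0]
  ],
  "gripper": [-1,-1,-1]
}}

```text
clock: 14.45
tcp_pos: [485.5, 118.6, 18.0]
tool_rot: [-90.0, 0.1, 81.6]
wrist_force: [-1.3, -17.7, 11.6]
finger_gap: 23.6
```

Request:
{"method": "drive_tool", "body": {
  "linear": [
    [0,0,0],
    [0,0,0],
    [0,0,0],
    [0,-0.1,0],
    [0,-0.1,1.5],
    [0,-0.1,3.5],
    [0,-0.1,3.5],
    [0,-0.1,3.5],
    [0,-0.1,3.5],
    [0,-0.1,3.5],
    [0,-0.1,3.2],
    [0,-0.1,3.0]
  ],
  "turn": [
    [0,0,0],
    [0,0,0],
    [0,0,0],
    [0,0,0],
    [0,0,0],
    [0,0,0],
    [0,0,0],
    [0,0,0],
    [0,0,0],
    [0,0,0],
    [0,0,0],
    [0,0,0]
  ],
  "gripper": [0.1,0.1,0.1,0.1,0.1,0.1,-0.5,-1,-1,-1,-1,-1]
}}

```text
clock: 15.95
tcp_pos: [456.0, 124.8, 18.4]
tool_rot: [-90.0, -0.0, 81.6]
wrist_force: [-0.1, -0.2, -0.3]
finger_gap: -0.1
```

Run:
```python
from fit import *
np.set_printoptions(precision=1,suppress=True)
o=env.get_obs();print(o['clock'],o['tcp_pos'],o['tool_rot'],o['wrist_force'],o['moment'],o['finger_gap'])
snap('wrist','wrist8.png');snap('side','side8.png')
b=cv2.imread('pics/side8.png');cv2.imwrite('pics/c8.png',cv2.resize(b[180:300,190:310],(600,600),interpolation=cv2.INTER_CUBIC))
```

```text
15.95 [456.  124.8  18.4] [-90.   -0.   81.6] [-0.1 -0.2 -0.3] [ 0. -0. -0.] -0.06561973881278542
```

View pics/wrist8.png

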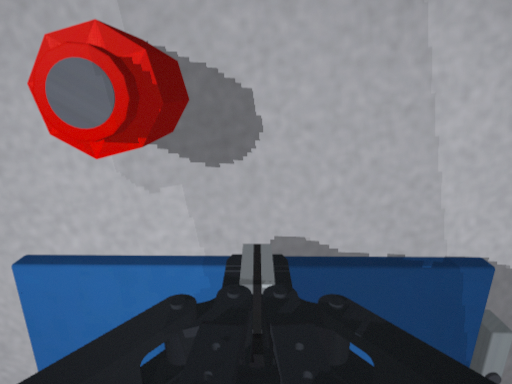

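View pics/c8.png

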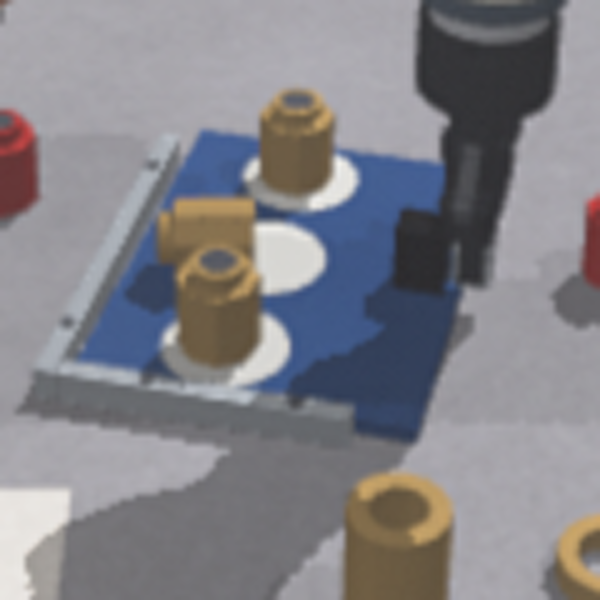

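Request:
{"method": "drive_tool", "body": {
  "linear": [
    [0,0,-0.2],
    [0,0,-0.3],
    [0,0,-0.4],
    [0,0,-0.5],
    [0,0,-0.6],
    [0,0,-0.6]
  ],
  "turn": [
    [0,0,0],
    [0,0,0],
    [0,0,0],
    [0,0,0],
    [0,0,0],
    [0,0,0]
  ],
  "gripper": [-1,-1,-1,-1,-1,-1]
}}

```text
clock: 16.8
tcp_pos: [459.8, 123.9, 18.2]
tool_rot: [-89.8, 0.0, 81.6]
wrist_force: [-6.3, 2.5, 5.6]
finger_gap: 0.2
```

Request:
{"method": "drive_tool", "body": {
  "linear": [
    [0,0,-0.1],
    [0,0,-0.2],
    [0,0,-0.2]
  ],
  "turn": [
    [0,0,0],
    [0,0,0],
    [0,0,0]
  ],
  "gripper": [-1,-1,-1]
}}

```text
clock: 17.18
tcp_pos: [461.2, 123.4, 18.1]
tool_rot: [-89.8, 0.1, 81.6]
wrist_force: [-7.2, 2.1, 6.0]
finger_gap: 0.1
```

Request:
{"method": "drive_tool", "body": {
  "linear": [
    [0,0,-0.1],
    [0,0,-0.2],
    [0,0,-0.2]
  ],
  "turn": [
    [0,0,0],
    [0,0,0],
    [0,0,0]
  ],
  "gripper": [-1,-1,-1]
}}

```text
clock: 17.55
tcp_pos: [463.1, 123.0, 18.1]
tool_rot: [-89.8, 0.1, 81.6]
wrist_force: [-8.6, 0.9, 6.9]
finger_gap: 0.3
```

Request:
{"method": "drive_tool", "body": {
  "linear": [
    [0,0,-0.1],
    [0,0,-0.2],
    [0,0,-0.2]
  ],
  "turn": [
    [0,0,0],
    [0,0,0],
    [0,0,0]
  ],
  "gripper": [-1,-1,-1]
}}

```text
clock: 17.92
tcp_pos: [463.9, 122.7, 17.9]
tool_rot: [-89.6, 0.1, 81.6]
wrist_force: [-12.4, 3.0, 8.9]
finger_gap: -0.1
```

Request:
{"method": "drive_tool", "body": {
  "linear": [
    [0,0,-0.1],
    [0,0,-0.2],
    [0,0,-0.2]
  ],
  "turn": [
    [0,0,0],
    [0,0,0],
    [0,0,0]
  ],
  "gripper": [-1,-1,-1]
}}

```text
clock: 18.3
tcp_pos: [464.0, 122.1, 17.7]
tool_rot: [-89.5, 0.2, 81.6]
wrist_force: [-17.2, 3.2, 13.5]
finger_gap: 0.3
```

Request:
{"method": "drive_tool", "body": {
  "linear": [
    [0,0,-0.1],
    [0,0,-0.2],
    [0,0,-0.2]
  ],
  "turn": [
    [0,0,0],
    [0,0,0],
    [0,0,0]
  ],
  "gripper": [-1,-1,-1]
}}

```text
clock: 18.68
tcp_pos: [464.2, 121.6, 17.5]
tool_rot: [-89.3, 0.2, 81.6]
wrist_force: [-23.0, 3.7, 18.1]
finger_gap: -0.0
```

Request:
{"method": "drive_tool", "body": {
  "linear": [
    [0,0,1],
    [0,0,2],
    [0,-5,2],
    [0,-11,2],
    [0,-17,-2],
    [0,-21,-7],
    [0,-21,-9.7],
    [0,-21,-9.7],
    [0,-21,-9.7]
  ],
  "turn": [
    [0,0,0],
    [0,0,0],
    [0,0,0],
    [0,0,0],
    [0,0,0],
    [0,0,0],
    [0,0,0],
    [0,0,0],
    [0,0,0]
  ],
  "gripper": [-1,-1,-1,-1,1,1,1,1,1]
}}

```text
clock: 19.8
tcp_pos: [566.2, 108.2, 227.5]
tool_rot: [-89.9, 0.0, 81.6]
wrist_force: [-0.4, -0.2, -0.1]
finger_gap: 85.3
```

Run:
```python
from fit import *
np.set_printoptions(precision=1,suppress=True)
o=env.get_obs();print(o['clock'],o['tcp_pos'],o['tool_rot'],o['wrist_force'],o['qpos'],o['finger_gap'])
p,d=snap('wrist','wrist9.png')
r,b,W,m=blueboard(p); print(r,'\n',b)
for q in ['disc_left','disc_mid','disc_right','fitting_fallen','spigot','fitting_left','stop']:
    print(q,[(np.round(r['location'],1),round(r['p'],2),proj('wrist',r['location'])) for r in eyes.place_of(q,'wrist')][:4])
```

```text
19.8 [566.2 108.2 227.5] [-89.9   0.   81.6] [-0.4 -0.2 -0.1] [ 10.7  16.2  99.8   0.   64.1 -70.9] 85.27636743335204
((560.6095581054688, 107.33329772949219), (249.56434631347656, 188.1136474609375), 81.55696868896484) 
 [[449.3  -2.3]
 [635.3 -29.9]
 [672.  217. ]
 [485.9 244.6]]
disc_left [(array([594.8, 191. ,   9.3]), 0.97, array([331.6, 177.8]))]
disc_mid [(array([578.3, 101.4,  10.6]), 0.93, array([251.5, 175.1])), (array([640.3, 121.1,  35. ]), 0.71, array([277. , 231.4]))]
disc_right [(array([568.8,  18.6,  14.4]), 0.64, array([177.2, 178. ]))]
fitting_fallen [(array([584.8, 115.6,  32.6]), 0.86, array([265. , 183.6]))]
spigot [(array([639.6, 120.4,  34.3]), 0.76, array([276.1, 229.8]))]
fitting_left [(array([597.3, 184.7,  15.3]), 0.94, array([327. , 180.8])), (array([744.5,  41. ,  -0.6]), 0.55, array([225.5, 298.6])), (array([675. , 213.2,   1.2]), 0.31, array([352.8, 234.5]))]
stop [(array([674.6, 217.8,   2.1]), 0.97, array([356.7, 233.9]))]
```

View pics/wrist9.png

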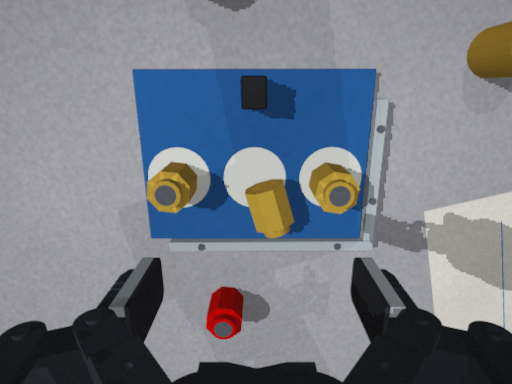

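Run:
```python
from fit import *
b=cv2.imread('pics/wrist9.png');cv2.imwrite('pics/c9.png',cv2.resize(b[85:265,130:400],(800,533),interpolation=cv2.INTER_CUBIC))
```

```text
(no output)
```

View pics/c9.png

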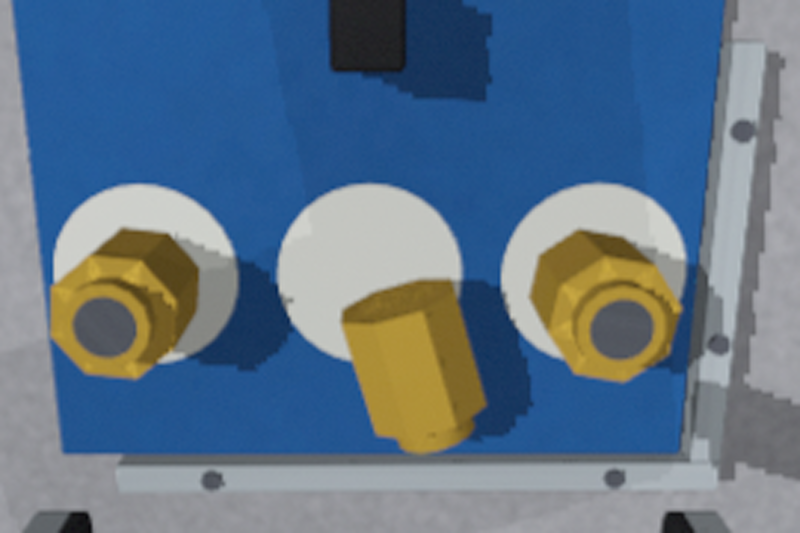

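Run:
```python
from fit import *
np.set_printoptions(precision=2,suppress=True)
img=cv2.cvtColor(cv2.imread('pics/wrist9.png'),cv2.COLOR_BGR2RGB)
r,b,W,m=blueboard(img)
d=np.load('pics/wrist9.png.npy')
c=eyes.get_calibration('wrist');K=np.array(c['camera_matrix']);R=np.array(c['R']);t=np.array(c['t'])
v,u=np.mgrid[0:384,0:512]; P=np.stack([u,v,np.ones_like(u)],-1)@np.linalg.inv(K).T*d[...,None]; P=(P-t)@R
np.save('pics/P9.npy',P)
yaw=np.radians(-8.45);ex=np.array([np.cos(yaw),np.sin(yaw)]);ey=np.array([-ex[1],ex[0]]);s0=np.array([672.7,216.7])
S=np.stack([(P[...,:2]-s0)@ex,(P[...,:2]-s0)@ey],-1); z=P[...,2]
base=(z>18)&(z<24)
for n,sel,ax in (('far',base&(S[...,0]>-10)&(S[...,0]<25)&(S[...,1]>-222)&(S[...,1]<-10),0),('left',base&(S[...,1]>-10)&(S[...,1]<25)&(S[...,0]>-155)&(S[...,0]<-10),1)):
    a=S[sel]; 
    f=np.polyfit(a[:,1-ax],a[:,ax],1); res=a[:,ax]-np.polyval(f,a[:,1-ax])
    print(n,len(a),f,np.percentile(a[:,ax],[1,5,50,95,99]), 'slope deg',np.degrees(f[0]),'z',np.median(z[sel]))
WS=np.stack([(W-s0)@ex,(W-s0)@ey],-1)
e=WS[(WS[:,0]>-6)&(WS[:,1]<-20)&(WS[:,1]>-235)]; f=np.polyfit(e[:,1],e[:,0],1); print('far edge',np.median(e[:,0]),np.degrees(f[0]),[np.polyval(f,y) for y in(-245,-5)])
e=WS[(WS[:,1]>-6)&(WS[:,0]<-15)&(WS[:,0]>-180)]; f=np.polyfit(e[:,0],e[:,1],1); print('left edge',np.median(e[:,1]),np.degrees(f[0]),[np.polyval(f,y) for y in(-185,-160,-5)])
e=WS[(WS[:,0]<-180)&(WS[:,1]<-20)&(WS[:,1]>-235)];print('near edge',np.median(e[:,0]))
e=WS[(WS[:,1]<-240)&(WS[:,0]<-15)&(WS[:,0]>-180)];print('right edge',np.median(e[:,1]))
```

```text
far 1814 [-0.01  6.  ] [ 1.24  1.76  6.75 13.1  13.89] slope deg -0.4355429304554416 z 21.846919889789625
left 1493 [0.01 7.32] [ 1.19  1.58  6.82 12.67 13.36] slope deg 0.31150007755873094 z 21.732464922665198
far edge 1.269996096119856 -0.12752029909065257 [np.float64(1.1334826401778946), np.float64(0.5993268604355382)]
left edge -0.05904879513101621 0.17561898379086013 [np.float64(-0.31017646619842026), np.float64(-0.23354822879449372), np.float64(0.24154684310985086)]
near edge -187.34460272932887
right edge -248.46234092087673
```

Run:
```python
from fit import *
np.set_printoptions(precision=2,suppress=True)
P=np.load('pics/P9.npy'); z=P[...,2]; v,u=np.mgrid[0:384,0:512]
reg=(u>238)&(u<300)&(v>170)&(v<245)
a=P[reg&(z>25)&(z<60)]
print(len(a),np.histogram(a[:,2],bins=np.arange(24,62,2)))
t=P[reg&(z>52)&(z<58)]; 
r=cv2.minAreaRect(t[:,:2].astype(np.float32)); print('top flat',len(t),r,'median z',np.median(t[:,2]))
vx,vy,x0,y0=cv2.fitLine(t[:,:2].astype(np.float32),cv2.DIST_HUBER,0,.01,.01).ravel(); print('axis',vx,vy,x0,y0,np.degrees(np.arctan2(vy,vx)))
ax=np.array([vx,vy])*np.sign(vx); n=np.array([-ax[1],ax[0]])
al=(t[:,:2]-[x0,y0])@ax; of=(t[:,:2]-[x0,y0])@n; print('along',np.percentile(al,[1,3,50,97,99]),'off',np.percentile(of,[1,3,50,97,99]))
# all high points
al=(a[:,:2]-[x0,y0])@ax; of=(a[:,:2]-[x0,y0])@n; print('all along',np.percentile(al,[1,3,50,97,99]),'off',np.percentile(of,[1,3,50,97,99]))
# normal of top flat
A=np.c_[t[:,:2]-[x0,y0],np.ones(len(t))]; print('plane',np.linalg.lstsq(A,t[:,2],rcond=None)[0])
# standing fittings' spigot tops z~67
for nm,(u0,v0) in dict(L=(340,195),Rr=(167,195)).items():
    q=P[(abs(u-u0)<25)&(abs(v-v0)<25)&(z>63)&(z<74)]
    (c),rad=cv2.minEnclosingCircle(q[:,:2].astype(np.float32)); print(nm,len(q),c,rad,np.median(q[:,2]), np.median(q,axis=0))
```

```text
2012 (array([  8,  20,  20,  19,  20,  21,  18,  23,  34,  57, 190, 184, 213,
       182, 163, 520, 319,   1]), array([24, 26, 28, 30, 32, 34, 36, 38, 40, 42, 44, 46, 48, 50, 52, 54, 56,
       58, 60]))
top flat 1002 ((608.969482421875, 116.70563507080078), (45.26931381225586, 26.49842071533203), 8.830145835876465) median z 55.573838036467095
axis 0.9861325 0.16595973 608.03796 116.60043 9.552992
along [-21.53 -21.08  -0.2   21.87  22.87] off [-12.75 -11.94  -0.01  11.46  12.37]
all along [-21.95 -21.71  -1.61  30.53  32.37] off [-20.65 -19.56   0.57  19.38  20.31]
plane [ 0.01 -0.   55.29]
L 737 (597.2703857421875, 185.6165313720703) 15.130967140197754 68.94654268593791 [596.32 184.98  68.95]
Rr 736 (572.092041015625, 18.67750358581543) 15.221244812011719 68.8522789780476 [571.01  19.45  68.85]
```

```bash
cat > mv.py <<'E'
from h import *
from scipy.spatial.transform import Rotation as Ro
def Rt(yaw,tilt): return Ro.from_euler('xyz',[-90,0,yaw],degrees=True)*Ro.from_rotvec([tilt,0,0],degrees=True)
def rel(pos,yaw,tilt,o=None):
    o=o or env.get_obs(); T=Ro.from_euler('xyz',o['tool_rot'],degrees=True)
    l=T.inv().apply(np.array(pos,float)-o['tcp_pos'])/10; r=(T.inv()*Rt(yaw,tilt)).as_rotvec(degrees=True)
    return np.round(l,2),np.round(r,1)
E
python3 - <<'E'
from mv import *
from fit import *
np.set_printoptions(precision=2,suppress=True)
print(env.tcp_to_grasp)
img=cv2.cvtColor(cv2.imread('pics/wrist9.png'),cv2.COLOR_BGR2RGB)
hsv=cv2.cvtColor(img,cv2.COLOR_RGB2HSV)
m=cv2.inRange(hsv,(0,0,150),(180,60,255)); n,l,s,c=cv2.connectedComponentsWithStats(m)
for i in range(1,n):
    if s[i,4]>400 and s[i,1]>130 and s[i,1]<220 and 130<s[i,0]<330: 
        ct=max(cv2.findContours((l==i).astype(np.uint8),0,1)[0],key=cv2.contourArea)[:,0,:]
        W=np.array([plane('wrist',a,b,12)[:2] for a,b in ct]).astype(np.float32); print(s[i],cv2.minEnclosingCircle(W))
d=np.array([-.788*.986,-.788*.166,-.616]); G=np.array([611.5,117.2,36]); tcp=G+24*d
for back in (140,70,0): print(back,tcp-back*d,rel(tcp-back*d,99.5,52))
print(rel(tcp-140*d,99.5,52)[0]-rel(tcp,99.5,52)[0])
E
```

```text
18.700000000000003
[148 147  61  34 988] ((566.4653930664062, 19.36968421936035), 34.93300247192383)
[ 224  147   62   60 2164] ((582.7882690429688, 104.15206146240234), 35.44084548950195)
[ 299  147   63   59 1326] ((595.1519775390625, 188.7724151611328), 35.389190673828125)
140 [701.63 132.37 107.46] (array([  4.34,  12.09, -12.96]), array([ 51.6, -16.7,   8.1]))
70 [647.24 123.22  64.34] (array([ 2.64, 16.4 , -7.71]), array([ 51.6, -16.7,   8.1]))
0 [592.85 114.06  21.22] (array([ 0.94, 20.71, -2.47]), array([ 51.6, -16.7,   8.1]))
[  3.4   -8.62 -10.49]
```

Request:
{"method": "drive_tool", "body": {
  "linear": [
    [1,1,-5],
    [2,3,-10],
    [4.3,6,-13],
    [4.3,9,-13],
    [4.3,12.1,-13],
    [4.3,12.1,-13],
    [4.3,12.1,-13],
    [4.3,12.1,-13]
  ],
  "turn": [
    [9,-3,1.4],
    [18,-5.8,2.8],
    [27,-8.7,4.2],
    [36,-11.7,5.6],
    [44,-14.2,6.9],
    [51.6,-16.7,8.1],
    [51.6,-16.7,8.1],
    [51.6,-16.7,8.1]
  ],
  "gripper": [0.27,0.27,0.27,0.27,0.27,0.27,0.27,0.27]
}}

```text
clock: 21.2
tcp_pos: [702.8, 131.9, 108.0]
tool_rot: [-38.2, -0.0, 99.5]
wrist_force: [0.3, -0.0, 0.4]
finger_gap: 54.1
```

Run:
```python
from mv import *
np.set_printoptions(precision=2,suppress=True)
o=env.get_obs();print(o['clock'],o['tcp_pos'],o['tool_rot'],o['wrist_force'],o['qpos'],o['finger_gap'])
d=np.array([-.788*.986,-.788*.166,-.616]); G=np.array([611.5,117.2,36]); tcp=G+24*d
for back in (70,30,0): print(back,rel(tcp-back*d,99.5,52,o))
snap('wrist','wrist10.png');snap('side','side10.png')
b=cv2.imread('pics/side10.png');cv2.imwrite('pics/c10.png',cv2.resize(b[100:300,130:330],(600,600),interpolation=cv2.INTER_CUBIC))
```

```text
21.2 [702.77 131.89 107.99] [-38.19  -0.02  99.48] [ 0.29 -0.03  0.41] [ 10.22  67.51  38.36   0.74 125.94 -89.12] 54.13218798850308
70 (array([0.06, 7.12, 0.04]), array([ 0.2, -0. ,  0. ]))
30 (array([ 0.05, 11.12,  0.05]), array([ 0.2, -0. ,  0. ]))
0 (array([ 0.05, 14.12,  0.06]), array([ 0.2, -0. ,  0. ]))
```

View pics/wrist10.png

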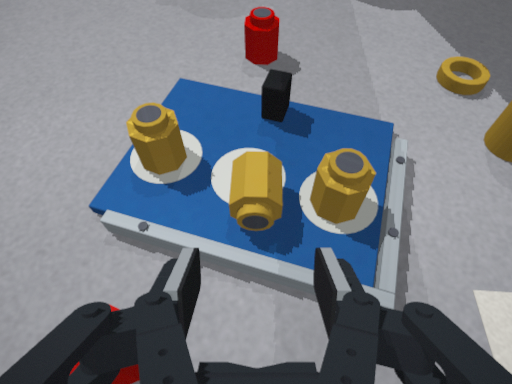

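View pics/c10.png

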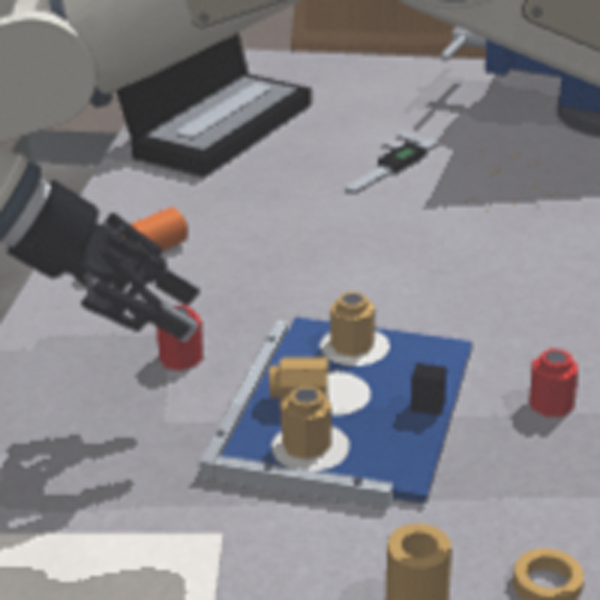

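Request:
{"method": "drive_tool", "body": {
  "linear": [
    [0,3,0],
    [0,6,0],
    [0,9,0],
    [0,11,0],
    [0,12,0],
    [0,12,0]
  ],
  "turn": [
    [0,0,0],
    [0,0,0],
    [0,0,0],
    [0,0,0],
    [0,0,0],
    [0,0,0]
  ],
  "gripper": [0.27,0.27,0.27,0.27,0.27,0.27]
}}

```text
clock: 22.05
tcp_pos: [609.4, 116.2, 35.1]
tool_rot: [-38.1, -0.0, 99.5]
wrist_force: [0.2, 0.2, 0.1]
finger_gap: 54.1
```

Run:
```python
from mv import *
np.set_printoptions(precision=2,suppress=True)
o=env.get_obs();print(o['clock'],o['tcp_pos'],o['tool_rot'],o['wrist_force'],o['finger_gap'])
d=np.array([-.788*.986,-.788*.166,-.616]); G=np.array([611.5,117.2,36]); tcp=G+24*d
for back in (0,): print(back,rel(tcp-back*d,99.5,52,o))
snap('wrist','wrist11.png')
```

```text
22.05 [609.37 116.18  35.07] [-38.1   -0.04  99.5 ] [0.17 0.18 0.14] 54.1399476545615
0 (array([ 0.06,  2.16, -0.06]), array([0.1, 0. , 0. ]))
```

View pics/wrist11.png

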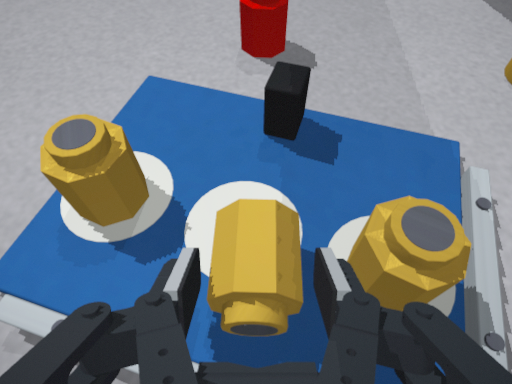

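Request:
{"method": "drive_tool", "body": {
  "linear": [
    [0,1,0],
    [0,2.1,0],
    [0,2.1,0]
  ],
  "turn": [
    [0,0,0],
    [0,0,0],
    [0,0,0]
  ],
  "gripper": [0.27,0.27,0.27]
}}

```text
clock: 22.48
tcp_pos: [591.6, 113.3, 20.0]
tool_rot: [-37.9, -0.0, 99.5]
wrist_force: [0.2, -0.3, 0.5]
finger_gap: 54.2
```

Request:
{"method": "drive_tool", "body": {
  "linear": [
    [0,0,0],
    [0,0,0],
    [0,0,0],
    [0,0,0],
    [0,0,0]
  ],
  "turn": [
    [0,0,0],
    [0,0,0],
    [0,0,0],
    [0,0,0],
    [0,0,0]
  ],
  "gripper": [0.1,0,-0.5,-1,-1]
}}

```text
clock: 23.1
tcp_pos: [593.0, 113.5, 20.9]
tool_rot: [-38.0, -0.0, 99.5]
wrist_force: [2.5, -0.6, 2.9]
finger_gap: 41.7
```

Run:
```python
from mv import *
np.set_printoptions(precision=2,suppress=True)
o=env.get_obs();print(o['clock'],o['tcp_pos'],o['tool_rot'],o['wrist_force'],o['finger_gap'])
snap('wrist','wrist12.png');snap('side','side12.png')
a=cv2.imread('pics/wrist12.png');b=cv2.imread('pics/side12.png');cv2.imwrite('pics/c12.png',np.hstack([cv2.resize(a,(400,300)),cv2.resize(b[180:280,180:313],(400,300),interpolation=cv2.INTER_CUBIC)]))
```

```text
23.1 [593.   113.49  20.88] [-38.01  -0.04  99.52] [ 2.5  -0.64  2.89] 41.70646310209052
```

View pics/c12.png

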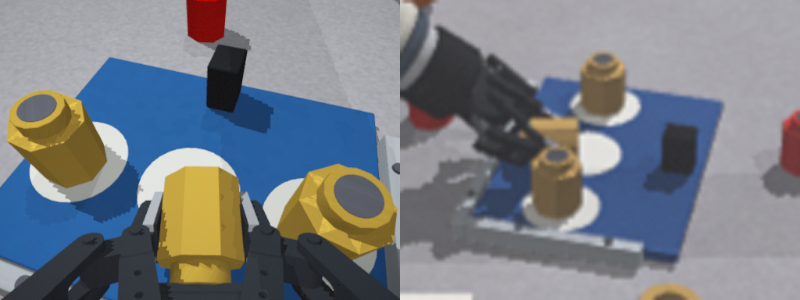

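```bash
cat >> mv.py <<'E'
np.set_printoptions(precision=2,suppress=True)
T0=Rt(99.5,52); tcp0=np.array([593.0,113.5,20.9])
B0=np.array([585.9,112.9,33.0]); Bt=T0.inv().apply(B0-tcp0)   # base in tool frame
E
python3 - <<'E'
from mv import *
print('Bt',Bt)
o=env.get_obs()
print('lift100',rel(o['tcp_pos']+[0,0,100],99.5,52,o))
Rf=Rt(99.5,-38)
tgt=np.array([581.5,104.3,12])
tf=tgt-Rf.apply(Bt); print('final tcp',tf,'above 110',rel(tf+[0,0,110],99.5,-38,o))
E
```

```text
Bt [ 0.58 -1.85 13.91]
lift100 (array([ 0.01, -6.16,  7.88]), array([0., 0., 0.]))
final tcp [593.53 105.72  19.1 ] above 110 (array([-0.77, -6.61,  8.57]), array([-90.,   0.,   0.]))
```

Request:
{"method": "drive_tool", "body": {
  "linear": [
    [0,-0.6,0.8],
    [0,-2.5,3.2],
    [0,-4.4,5.6],
    [0,-6.2,7.9],
    [-0.2,-6.6,8.5],
    [-0.4,-6.6,8.6],
    [-0.8,-6.6,8.6],
    [-0.8,-6.6,8.6],
    [-0.8,-6.6,8.6],
    [-0.8,-6.6,8.6],
    [-0.8,-6.6,8.6],
    [-0.8,-6.6,8.6]
  ],
  "turn": [
    [0,0,0],
    [0,0,0],
    [0,0,0],
    [-10,0,0],
    [-20,0,0],
    [-30,0,0],
    [-40,0,0],
    [-50,0,0],
    [-60,0,0],
    [-70,0,0],
    [-80,0,0],
    [-90,0,0]
  ],
  "gripper": [-1,-1,-1,-1,-1,-1,-1,-1,-1,-1,-1,-1]
}}

```text
clock: 24.7
tcp_pos: [594.0, 104.6, 140.6]
tool_rot: [-127.1, -0.2, 99.6]
wrist_force: [67.2, 18.1, 47.5]
finger_gap: 41.5
```

Request:
{"method": "drive_tool", "body": {
  "linear": [
    [0,0,0],
    [0,0,0]
  ],
  "turn": [
    [0,0,0],
    [0,0,0]
  ],
  "gripper": [-1,-1]
}}

```text
clock: 24.95
tcp_pos: [598.8, 105.4, 141.9]
tool_rot: [-127.3, -0.2, 99.6]
wrist_force: [0.7, 0.0, -1.2]
finger_gap: 41.1
```

Run:
```python
from mv import *
from fit import *
o=env.get_obs();print(o['clock'],o['tcp_pos'],o['tool_rot'],o['wrist_force'],o['finger_gap'],o['qpos'])
Rf=Rt(99.5,-38);tgt=np.array([581.5,104.3,12]);tf=tgt-Rf.apply(Bt)
for h in (15,0): print(h,rel(tf+[0,0,h],99.5,-38,o))
p,d=snap('wrist','wrist13.png');snap('side','side13.png')
a=cv2.imread('pics/wrist13.png');b=cv2.imread('pics/side13.png');cv2.imwrite('pics/c13.png',np.hstack([cv2.resize(a,(400,300)),cv2.resize(b[150:280,157:330],(400,300),interpolation=cv2.INTER_CUBIC)]))
for q in ('fitting_fallen','spigot','disc_mid'):
  for c in ('wrist','side'): print(q,c,[(np.round(r['location'],1),round(r['p'],2)) for r in eyes.place_of(q,c)][:3])
```

```text
24.95 [598.83 105.4  141.86] [-127.33   -0.17   99.61] [ 0.67  0.02 -1.21] 41.087243932590624 [  9.84  14.98 127.67  -2.89   0.02 -86.83]
15 (array([0.09, 8.26, 6.95]), array([-0.7, -0. ,  0.2]))
0 (array([0.08, 9.45, 7.86]), array([-0.7, -0. ,  0.2]))
fitting_fallen wrist [(array([588.7, 104.3, 137.6]), 0.74)]
fitting_fallen side [(array([586.7, 103.8, 133.1]), 0.46), (array([588.8, 104.1, 191.1]), 0.27)]
spigot wrist [(array([583.8, 100. , 189.6]), 0.76)]
spigot side [(array([589. , 104.3, 194.4]), 0.52), (array([570.3,  17.4,  13.2]), 0.33)]
disc_mid wrist [(array([579.6, 105.4,  11.5]), 0.63)]
disc_mid side [(array([577.4, 103.3,  11. ]), 0.59), (array([586.3, 103.7, 132.3]), 0.47)]
```

View pics/c13.png

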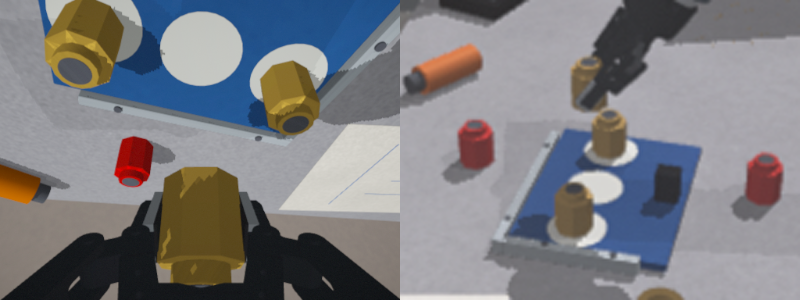

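```bash
cat > arm.py <<'E'
import numpy as np
from scipy.optimize import least_squares
D=[(20.225,93.587,66.188,np.hypot(150.262,606.671),231.28),(2.1,103.6,74.3,np.hypot(479.3,38.1),329.4),(16.2,99.8,64.1,np.hypot(566.2,108.2),227.5),(67.51,38.36,125.94,np.hypot(702.77,131.89),107.99),(14.98,127.67,.02,np.hypot(598.83,105.4),141.86)]
D=np.array(D)
def fk(p,q):
    r0,z0,L1,L2,ph,L3=p; q=np.radians(q); a=q[...,0]; b=a+q[...,1]; c=b+q[...,2]; ph=np.radians(ph)
    return np.stack([r0+L1*np.sin(a)+L2*np.sin(b+ph)+L3*np.sin(c), z0+L1*np.cos(a)+L2*np.cos(b+ph)+L3*np.cos(c)],-1)
s=least_squares(lambda p:(fk(p,D[:,:3])-D[:,3:]).ravel(),[0,350,400,400,0,250],x_scale=[50,100,100,100,5,100])
p=s.x
def ik(r,z,tilt,p=p):
    # tilt: +toward robot
    c=180+tilt
    f=lambda q:np.r_[fk(p,np.array(q))-[r,z],(q[0]+q[1]+q[2]-c)*5]
    best=None
    for g in ([20,100,60],[40,80,60],[0,120,20],[60,40,120]):
        t=least_squares(f,g)
        if t.cost<1e-6 and 3<t.x[1]<153 and -53<t.x[0]<121: return t.x
E
python3 - <<'E'
from arm import *
np.set_printoptions(precision=2,suppress=True)
print(p,s.fun)
from mv import Rt,Bt
for r in (575,590):
  print('hand-cur',r)
for tilt in (-38,-30,-25,-20,-15,-10,0):
    Rf=Rt(99.5,tilt) # fitting tilt error = tilt+38
    Ru=Rt(99.5,-38); 
    print(tilt, ik(603,19.1,tilt), ik(603,50,tilt), ik(603,130,tilt))
E
```

```text
[ -1.9  296.16 569.78 500.     6.86 344.46] [ 0.14  0.04 -0.08 -0.1   0.03  0.09 -0.05 -0.01 -0.05 -0.02]
hand-cur 575
hand-cur 590
-38 [ 31.58 130.68 -20.26] [ 27.11 130.59 -15.69] [ 16.19 129.06  -3.25]
-30 [ 29.29 125.93  -5.21] [ 25.32 125.62  -0.93] [ 15.82 123.64  10.54]
-25 [ 28.75 122.65   3.6 ] [ 25.08 122.24   7.68] [ 16.34 120.07  18.58]
-20 [ 28.81 119.18  12.  ] [ 25.4  118.71  15.89] [ 17.33 116.42  26.25]
-15 [ 29.4  115.57  20.03] [ 26.22 115.05  23.73] [ 18.72 112.68  33.6 ]
-10 [ 30.42 111.85  27.73] [ 27.45 111.3   31.25] [ 20.44 108.9   40.66]
0 [ 33.56 104.15  42.29] [ 30.91 103.59  45.49] [ 24.67 101.24  54.09]
```

Run:
```python
from mv import *
from arm import ik
o=env.get_obs();T=Ro.from_euler('xyz',o['tool_rot'],degrees=True)
print('pred base now',o['tcp_pos']+T.apply(Bt),'axis',T.apply([0,-np.sin(np.radians(38)),-np.cos(np.radians(38))]))
a=np.radians(9.5);A=np.array([np.cos(a),np.sin(a),0])
for tilt in (-23,-25,-26):
    th=np.radians(tilt+38); P=np.array([581.5,104.3,12])+21*A
    B=P+21*(-np.cos(th)*A+np.sin(th)*np.array([0,0,1]))
    tf=B-Rt(99.5,tilt).apply(Bt)
    print(tilt,'B',B,'tcp',tf,'tip low corner',tf[2]-11*np.sin(np.radians(-tilt)),ik(np.hypot(*tf[:2]),tf[2],tilt))
    for h in (60,12,2,0): print('   ',h,rel(tf+[0,0,h],99.5,tilt,o))
```

```text
pred base now [583.97 103.47 132.02] axis [0.26 0.04 0.97]
-23 B [582.21 104.42  17.44] tcp [595.64 106.08  21.16] tip low corner 16.865120350886457 [ 28.57 121.02   7.41]
    60 (array([0.11, 4.6 , 3.5 ]), array([14. ,  0. ,  0.2]))
    12 (array([0.09, 8.43, 6.38]), array([14. ,  0. ,  0.2]))
    2 (array([0.09, 9.23, 6.99]), array([14. ,  0. ,  0.2]))
    0 (array([0.09, 9.39, 7.11]), array([14. ,  0. ,  0.2]))
-25 B [582.03 104.39  16.72] tcp [595.33 106.03  20.92] tip low corner 16.272904847174487 [ 28.61 122.43   3.96]
    60 (array([0.11, 4.6 , 3.54]), array([12. ,  0. ,  0.2]))
    12 (array([0.09, 8.43, 6.42]), array([12. ,  0. ,  0.2]))
    2 (array([0.09, 9.23, 7.02]), array([12. ,  0. ,  0.2]))
    0 (array([0.09, 9.39, 7.15]), array([12. ,  0. ,  0.2]))
-26 B [581.95 104.38  16.37] tcp [595.18 106.    20.8 ] tip low corner 15.974799538357695 [ 28.67 123.12   2.21]
    60 (array([0.11, 4.6 , 3.56]), array([11. ,  0. ,  0.2]))
    12 (array([0.09, 8.43, 6.44]), array([11. ,  0. ,  0.2]))
    2 (array([0.09, 9.23, 7.04]), array([11. ,  0. ,  0.2]))
    0 (array([0.09, 9.39, 7.16]), array([11. ,  0. ,  0.2]))
```

Request:
{"method": "drive_tool", "body": {
  "linear": [
    [0,0,0],
    [0,1.5,1.2],
    [0.1,3,2.4],
    [0.1,4.6,3.5],
    [0.1,4.6,3.5],
    [0.1,4.6,3.5]
  ],
  "turn": [
    [7,0,0.1],
    [13,0,0.2],
    [13,0,0.2],
    [13,0,0.2],
    [13,0,0.2],
    [13,0,0.2]
  ],
  "gripper": [-1,-1,-1,-1,-1,-1]
}}

```text
clock: 26.1
tcp_pos: [595.6, 106.0, 81.5]
tool_rot: [-114.0, 0.0, 99.5]
wrist_force: [0.3, -0.6, -1.8]
finger_gap: 41.6
```

```bash
cat > fin.py <<'E'
from mv import *
a=np.radians(9.5);A=np.array([np.cos(a),np.sin(a),0])
def final(tilt,c=(581.5,104.3,12)):
    th=np.radians(tilt+38); P=np.array(c)+21*A
    B=P+21*(-np.cos(th)*A+np.sin(th)*np.array([0,0,1]))
    return B-Rt(99.5,tilt).apply(Bt)
E
python3 - <<'E'
from fin import *
o=env.get_obs();print(o['clock'],o['tcp_pos'],o['tool_rot'],o['wrist_force'],o['finger_gap'],o['qpos'])
tf=final(-24)
for h in (12,5,0): print(h,rel(tf+[0,0,h],99.5,-24,o))
snap('wrist','wrist14.png');snap('side','side14.png');snap('top','top14.png')
a=cv2.imread('pics/wrist14.png');b=cv2.imread('pics/side14.png');t=cv2.imread('pics/top14.png')
cv2.imwrite('pics/c14.png',np.hstack([cv2.resize(a,(400,300)),cv2.resize(b[170:270,180:313],(400,300),interpolation=cv2.INTER_CUBIC)]))
E
```

```text
26.1 [595.57 105.99  81.51] [-114.      0.     99.51] [ 0.28 -0.63 -1.84] 41.61551330323341 [ 10.08  21.71 120.67  -1.    13.63 -88.51]
12 (array([0.01, 4.43, 1.98]), array([-0.,  0.,  0.]))
5 (array([0.01, 5.06, 2.26]), array([-0.,  0.,  0.]))
0 (array([0.01, 5.52, 2.47]), array([-0.,  0.,  0.]))
```

View pics/c14.png

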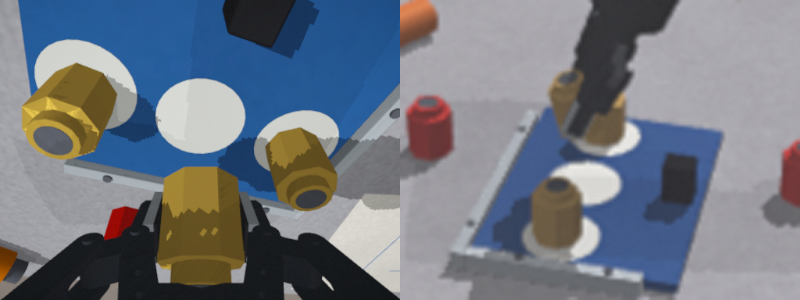

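Request:
{"method": "drive_tool", "body": {
  "linear": [
    [0,1,0.45],
    [0,2.5,1.12],
    [0,3.8,1.7],
    [0,4.7,2.1],
    [0,5.1,2.27],
    [0,5.1,2.27]
  ],
  "turn": [
    [0,0,0],
    [0,0,0],
    [0,0,0],
    [0,0,0],
    [0,0,0],
    [0,0,0]
  ],
  "gripper": [-1,-1,-1,-1,-1,-1]
}}

```text
clock: 27.0
tcp_pos: [595.1, 105.9, 24.9]
tool_rot: [-113.9, 0.0, 99.5]
wrist_force: [0.4, 0.9, -0.7]
finger_gap: 41.4
```

Request:
{"method": "drive_tool", "body": {
  "linear": [
    [0,0.18,0.08],
    [0,0.27,0.12],
    [0,0.27,0.12]
  ],
  "turn": [
    [0,0,0],
    [0,0,0],
    [0,0,0]
  ],
  "gripper": [-1,-1,-1]
}}

```text
clock: 27.38
tcp_pos: [595.2, 105.9, 22.4]
tool_rot: [-114.0, 0.0, 99.5]
wrist_force: [-0.4, 0.2, -1.2]
finger_gap: 41.2
```

Run:
```python
from fin import *
o=env.get_obs();print(o['clock'],o['tcp_pos'],o['tool_rot'],o['wrist_force'],o['finger_gap'],o['qpos'])
tf=final(-24);print(rel(tf,99.5,-24,o))
snap('wrist','wrist15.png');snap('side','side15.png')
a=cv2.imread('pics/wrist15.png');b=cv2.imread('pics/side15.png')
cv2.imwrite('pics/c15.png',np.hstack([cv2.resize(a,(400,300)),cv2.resize(b[170:270,180:313],(400,300),interpolation=cv2.INTER_CUBIC)]))
```

```text
27.375 [595.25 105.92  22.41] [-113.98    0.     99.51] [-0.4   0.25 -1.2 ] 41.151958234739666 [ 10.08  28.43 121.77  -2.33   5.82 -87.16]
(array([0.01, 0.14, 0.03]), array([-0.,  0.,  0.]))
```

View pics/c15.png

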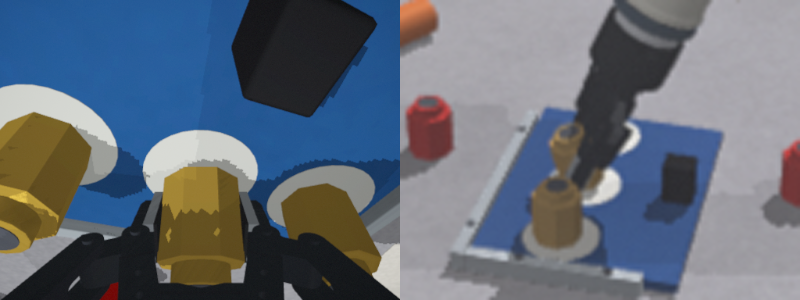

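Request:
{"method": "drive_tool", "body": {
  "linear": [
    [0,0.09,0.04],
    [0,0.14,0.06],
    [0,0.14,0.06]
  ],
  "turn": [
    [0,0,0],
    [0,0,0],
    [0,0,0]
  ],
  "gripper": [-1,-1,-1]
}}

```text
clock: 27.85
tcp_pos: [595.3, 105.9, 20.8]
tool_rot: [-114.0, 0.0, 99.5]
wrist_force: [-0.7, 0.2, -0.3]
finger_gap: 41.4
```

Request:
{"method": "drive_tool", "body": {
  "linear": [
    [0,0.05,0.02],
    [0,0.09,0.04],
    [0,0.09,0.04]
  ],
  "turn": [
    [0,0,0],
    [0,0,0],
    [0,0,0]
  ],
  "gripper": [-1,-1,-1]
}}

```text
clock: 28.22
tcp_pos: [595.3, 105.9, 20.5]
tool_rot: [-114.0, 0.0, 99.5]
wrist_force: [-5.7, -1.6, 11.3]
finger_gap: 41.3
```

Request:
{"method": "drive_tool", "body": {
  "linear": [
    [0,-0.05,-0.02],
    [0,-0.05,-0.02],
    [0,-0.05,-0.02],
    [0,-0.05,-0.02],
    [0,-0.05,-0.02],
    [0,-0.05,-0.02]
  ],
  "turn": [
    [0,0,0],
    [0,0,0],
    [0,0,0],
    [0,0,0],
    [0,0,0],
    [0,0,0]
  ],
  "gripper": [-1,0.0,0.05,0.1,0.15,0.2]
}}

```text
clock: 28.98
tcp_pos: [595.2, 105.9, 20.2]
tool_rot: [-114.0, 0.0, 99.5]
wrist_force: [-0.4, -0.4, -0.3]
finger_gap: 51.3
```

Run:
```python
from fin import *
o=env.get_obs();print(o['clock'],o['tcp_pos'],o['tool_rot'],o['wrist_force'],o['finger_gap'],o['qpos'])
snap('wrist','wrist16.png');snap('side','side16.png')
a=cv2.imread('pics/wrist16.png');b=cv2.imread('pics/side16.png')
cv2.imwrite('pics/c16.png',np.hstack([cv2.resize(a,(400,300)),cv2.resize(b[170:270,180:313],(400,300),interpolation=cv2.INTER_CUBIC)]))
```

```text
28.975 [595.17 105.91  20.24] [-113.96    0.01   99.51] [-0.39 -0.41 -0.28] 51.269873433606826 [ 10.08  28.69 121.79  -2.44   5.56 -87.06]
```

View pics/c16.png

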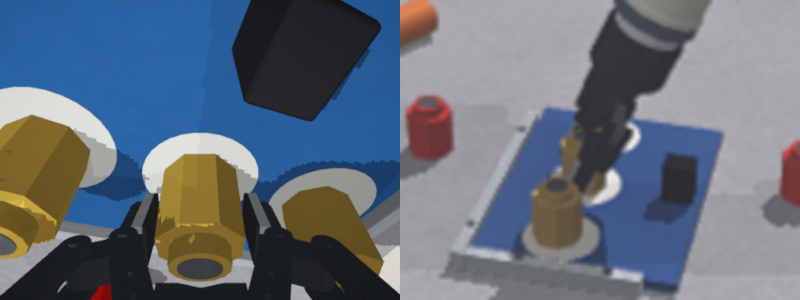

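Request:
{"method": "drive_tool", "body": {
  "linear": [
    [0,0,0],
    [0,0,0],
    [0,-1,0],
    [0,-3,0],
    [0,-6,0],
    [0,-9,0],
    [0,-12,0],
    [0,-15,0],
    [0,-15,0]
  ],
  "turn": [
    [0,0,0],
    [0,0,0],
    [0,0,0],
    [0,0,0],
    [0,0,0],
    [0,0,0],
    [0,0,0],
    [0,0,0],
    [0,0,0]
  ],
  "gripper": [0.35,0.35,0.35,0.35,0.35,0.35,0.35,0.35,0.35]
}}

```text
clock: 30.2
tcp_pos: [535.5, 96.0, 159.9]
tool_rot: [-114.2, -0.0, 99.5]
wrist_force: [-0.4, 1.3, 0.2]
finger_gap: 57.4
```

Run:
```python
from fin import *
o=env.get_obs();print(o['clock'],o['tcp_pos'],o['tool_rot'],o['wrist_force'],o['finger_gap'],o['qpos'])
print(rel([570,108,228],81.6,0,o))
```

```text
30.2 [535.51  95.98 159.93] [-114.2    -0.     99.51] [-0.4   1.27  0.2 ] 57.433229176905634 [ 10.17   8.68 124.89  -0.71  22.23 -88.74]
(array([ 0.62, -4.73, -6.07]), array([24. , 17.6,  3.8]))
```

Request:
{"method": "drive_tool", "body": {
  "linear": [
    [0,-3,-2],
    [0.6,-4.7,-6],
    [0.6,-4.7,-6],
    [0.6,-4.7,-6],
    [0.6,-4.7,-6]
  ],
  "turn": [
    [8,6,1],
    [16,12,2.5],
    [24,17.6,3.8],
    [24,17.6,3.8],
    [24,17.6,3.8]
  ],
  "gripper": [1,1,1,1,1]
}}

```text
clock: 30.82
tcp_pos: [568.1, 107.4, 222.9]
tool_rot: [-89.8, 0.1, 81.7]
wrist_force: [-0.9, -0.4, -1.0]
finger_gap: 85.3
```

```bash
cat > chk.py <<'E'
from fit import *
def chk(f):
    np.set_printoptions(precision=2,suppress=True)
    o=env.get_obs();print(o['clock'],o['tcp_pos'],o['tool_rot'],o['wrist_force'])
    img,d=snap('wrist',f)
    r,b,W,m=blueboard(img)
    c=eyes.get_calibration('wrist');K=np.array(c['camera_matrix']);R=np.array(c['R']);t=np.array(c['t'])
    v,u=np.mgrid[0:384,0:512]; P=np.stack([u,v,np.ones_like(u)],-1)@np.linalg.inv(K).T*d[...,None]; P=(P-t)@R
    yaw=np.radians(-8.45);ex=np.array([np.cos(yaw),np.sin(yaw)]);ey=np.array([-ex[1],ex[0]]);s0=np.array([672.7,216.7])
    S=np.stack([(P[...,:2]-s0)@ex,(P[...,:2]-s0)@ey],-1); z=P[...,2]
    base=(z>18)&(z<24)
    for n,sel,ax in (('far',base&(S[...,0]>-10)&(S[...,0]<25)&(S[...,1]>-222)&(S[...,1]<-10),0),('left',base&(S[...,1]>-10)&(S[...,1]<25)&(S[...,0]>-155)&(S[...,0]<-10),1)):
        a=S[sel]; fl=np.polyfit(a[:,1-ax],a[:,ax],1)
        print(n,len(a),np.percentile(a[:,ax],[1,50,99]),'deg',np.degrees(fl[0]),'centre at ends',[np.polyval(fl,q) for q in (-200,-10)])
    WS=np.stack([(W-s0)@ex,(W-s0)@ey],-1)
    e=WS[(WS[:,0]>-6)&(WS[:,1]<-20)&(WS[:,1]>-235)]; f=np.polyfit(e[:,1],e[:,0],1); print('far edge',np.median(e[:,0]),np.degrees(f[0]))
    e=WS[(WS[:,1]>-6)&(WS[:,0]<-15)&(WS[:,0]>-180)]; f=np.polyfit(e[:,0],e[:,1],1); print('left edge',np.median(e[:,1]),np.degrees(f[0]),[np.polyval(f,y) for y in(-185,-160,-5)])
    e=WS[(WS[:,0]<-180)&(WS[:,1]<-20)&(WS[:,1]>-235)];print('near edge',np.median(e[:,0]))
    e=WS[(WS[:,1]<-240)&(WS[:,0]<-15)&(WS[:,0]>-180)];f=np.polyfit(e[:,0],e[:,1],1);print('right edge',np.median(e[:,1]),np.degrees(f[0]))
    cb=s0-95*ex-125*ey
    for k in (-85,0,85):
        dc=cb+20*ex+k*ey; q=P[(np.hypot(P[...,0]-dc[0],P[...,1]-dc[1])<35)&(z>64)&(z<74)]
        (cc,rad)=cv2.minEnclosingCircle(q[:,:2].astype(np.float32)) if len(q) else ((0,0),0); print('disc',k,dc,'spigot',cc,rad,len(q),np.median(q[:,2]) if len(q) else None)
E
python3 -c "
from chk import *
chk('wrist17.png')"
```

```text
30.825 [568.09 107.35 222.87] [-89.76   0.13  81.74] [-0.94 -0.41 -0.95]
far 1823 [-0.08  5.07 12.27] deg -0.35729054099333146 centre at ends [np.float64(5.805964831245092), np.float64(4.621144529197665)]
left 1535 [ 0.87  6.44 12.96] deg 0.21746369053612974 centre at ends [np.float64(6.066900405973474), np.float64(6.788037312618238)]
far edge -0.06633797981689452 -0.1637924346598773
left edge -0.6756763746154544 0.03580130560247122 [np.float64(-0.7174071328075811), np.float64(-0.7017858663256857), np.float64(-0.6049340141379345)]
near edge -188.09174584252685
right edge -248.85619664820172 0.6492484986291982
disc -85 [567.66  20.  ] spigot (570.3847045898438, 18.32238006591797) 15.081114768981934 744 68.4506409366438
disc 0 [580.15 104.08] spigot (580.6103515625, 103.86439514160156) 14.91633129119873 738 68.42258100770432
disc 85 [592.64 188.16] spigot (596.1741333007812, 184.98199462890625) 15.104748725891113 746 68.4664837476254
```

View pics/wrist17.png

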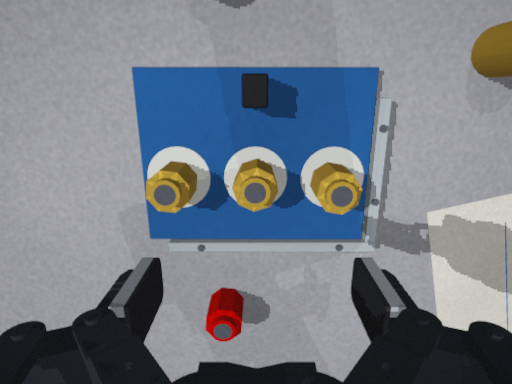

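Run:
```python
from fin import *
b=cv2.imread('pics/wrist17.png');cv2.imwrite('pics/c17.png',cv2.resize(b[90:260,330:400],(330,800),interpolation=cv2.INTER_CUBIC))
yaw=np.radians(-8.45);ex=np.array([np.cos(yaw),np.sin(yaw)]);ey=np.array([-ex[1],ex[0]]);s0=np.array([672.7,216.7])
for x in(-150,-100,-50): 
    P=s0+x*ex; print(x,'face top z20',proj('wrist',[*P,20]),'face z12',proj('wrist',[*P,12]),'z0',proj('wrist',[*P,0]))
for y in (-200,-120):
    P=s0+y*ey; print(y,'top',proj('wrist',[*P,20]),'z12',proj('wrist',[*P,12]))
import cv2
g=b.astype(int)
for v in (110,130,150): print(v,[tuple(g[v,u]) for u in range(370,392)])
```

```text
-150 face top z20 [377.43 107.74] face z12 [374.77 107.35] z0 [371.   106.79]
-100 face top z20 [372.05 156.16] face z12 [369.62 154.76] z0 [366.16 152.76]
-50 face top z20 [367.12 200.53] face z12 [364.89 198.28] z0 [361.7  195.07]
-200 top [190.41 240.81] z12 [191.72 237.86]
-120 top [259.25 241.02] z12 [259.22 238.06]
110 [(np.int64(155), np.int64(93), np.int64(38)), (np.int64(155), np.int64(92), np.int64(38)), (np.int64(155), np.int64(92), np.int64(40)), (np.int64(156), np.int64(91), np.int64(37)), (np.int64(122), np.int64(78), np.int64(45)), (np.int64(125), np.int64(116), np.int64(109)), (np.int64(133), np.int64(127), np.int64(121)), (np.int64(132), np.int64(128), np.int64(120)), (np.int64(132), np.int64(126), np.int64(121)), (np.int64(174), np.int64(170), np.int64(162)), (np.int64(184), np.int64(178), np.int64(171)), (np.int64(185), np.int64(179), np.int64(172)), (np.int64(184), np.int64(178), np.int64(170)), (np.int64(183), np.int64(176), np.int64(169)), (np.int64(184), np.int64(178), np.int64(171)), (np.int64(186), np.int64(180), np.int64(172)), (np.int64(187), np.int64(181),
[... 1608 characters left out ...]
int64(188), np.int64(183), np.int64(175)), (np.int64(187), np.int64(181), np.int64(173)), (np.int64(187), np.int64(182), np.int64(173)), (np.int64(189), np.int64(184), np.int64(175)), (np.int64(190), np.int64(185), np.int64(175)), (np.int64(190), np.int64(185), np.int64(175)), (np.int64(189), np.int64(184), np.int64(176)), (np.int64(188), np.int64(184), np.int64(175)), (np.int64(167), np.int64(163), np.int64(155)), (np.int64(132), np.int64(128), np.int64(124)), (np.int64(120), np.int64(116), np.int64(115)), (np.int64(121), np.int64(117), np.int64(115)), (np.int64(123), np.int64(119), np.int64(117)), (np.int64(123), np.int64(120), np.int64(118)), (np.int64(122), np.int64(118), np.int64(117))]
```

View pics/c17.png

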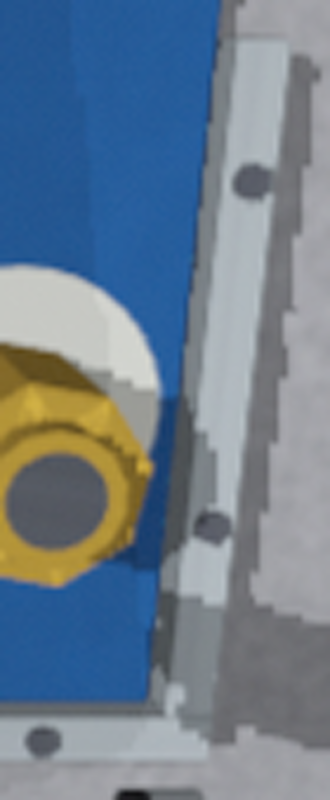

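Run:
```python
from fin import *
b=cv2.imread('pics/wrist17.png').astype(int)
for u in (190,225,300): print(u,[(v,int(b[v,u,0]-b[v,u,2]),int(b[v,u,2])) for v in range(233,250)])
yaw=np.radians(-8.45);ex=np.array([np.cos(yaw),np.sin(yaw)]);ey=np.array([-ex[1],ex[0]]);s0=np.array([672.7,216.7])
o=env.get_obs(); p=s0-115*ex-280*ey; print(p)
for z in (130,5): print(rel([*p,z],81.55,0,o))
```

```text
190 [(233, 111, 35), (234, 112, 34), (235, 111, 37), (236, 115, 32), (237, 115, 34), (238, 81, 53), (239, 27, 82), (240, 10, 97), (241, 8, 99), (242, 11, 121), (243, 14, 151), (244, 14, 163), (245, 14, 162), (246, 15, 162), (247, 14, 162), (248, 15, 162), (249, 13, 164)]
225 [(233, 113, 36), (234, 113, 37), (235, 115, 34), (236, 112, 38), (237, 112, 38), (238, 84, 51), (239, 29, 84), (240, 10, 98), (241, 10, 99), (242, 12, 124), (243, 14, 154), (244, 14, 163), (245, 13, 163), (246, 14, 165), (247, 13, 164), (248, 13, 165), (249, 14, 165)]
300 [(233, 113, 37), (234, 113, 37), (235, 115, 36), (236, 113, 36), (237, 113, 37), (238, 91, 46), (239, 33, 83), (240, 10, 99), (241, 11, 99), (242, 13, 128), (243, 15, 154), (244, 13, 162), (245, 14, 162), (246, 14, 163), (247, 14, 164), (248, 14, 163), (249, 14, 163)]
[517.8  -43.36]
(array([-15.61,   9.36,   2.73]), array([-0.2,  0.2, -0.1]))
(array([-15.59,  21.86,   2.68]), array([-0.2,  0.2, -0.1]))
```

Request:
{"method": "drive_tool", "body": {
  "linear": [
    [-5,2,1],
    [-10,5,2],
    [-15.6,9.3,2.7],
    [-15.6,9.3,2.7],
    [-15.6,14,2.7],
    [-15.6,18,2.7],
    [-15.6,20.5,2.7],
    [-15.6,21.6,2.7],
    [-15.6,21.6,2.7]
  ],
  "turn": [
    [0,0,0],
    [-0.2,0.2,-0.1],
    [-0.2,0.2,-0.1],
    [-0.2,0.2,-0.1],
    [-0.2,0.2,-0.1],
    [-0.2,0.2,-0.1],
    [-0.2,0.2,-0.1],
    [-0.2,0.2,-0.1],
    [-0.2,0.2,-0.1]
  ],
  "gripper": [-1,-1,-1,-1,-1,-1,-1,-1,-1]
}}

```text
clock: 32.0
tcp_pos: [518.9, -42.6, 9.2]
tool_rot: [-90.0, 0.0, 81.5]
wrist_force: [-0.6, 0.6, -0.1]
finger_gap: 0.0
```

Run:
```python
from fin import *
o=env.get_obs();print(o['clock'],o['tcp_pos'],o['tool_rot'],o['wrist_force'],o['finger_gap'])
snap('side','side18.png');snap('wrist','wrist18.png')
a=cv2.imread('pics/wrist18.png');b=cv2.imread('pics/side18.png')
cv2.imwrite('pics/c18.png',np.hstack([cv2.resize(a,(400,300)),cv2.resize(b[150:280,180:353],(400,300),interpolation=cv2.INTER_CUBIC)]))
```

```text
32.0 [518.89 -42.58   9.21] [-89.99   0.    81.48] [-0.6   0.59 -0.1 ] 0.008712599187044477
```

View pics/c18.png

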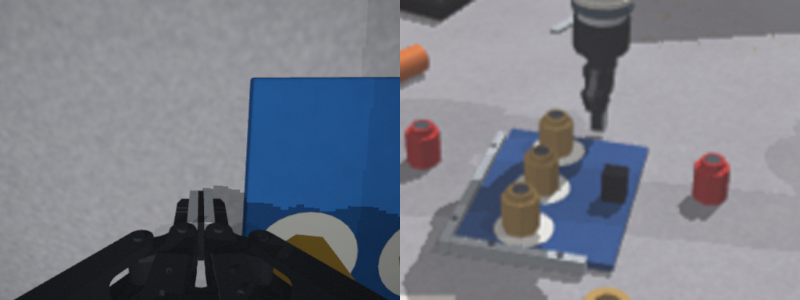

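Request:
{"method": "drive_tool", "body": {
  "linear": [
    [0,0,1.5],
    [0,0.3,1.5],
    [0.5,0.3,1.5],
    [1.0,0.3,1.5],
    [1.0,0.3,1.5]
  ],
  "turn": [
    [0,0,0],
    [0,0,0],
    [0,0,0],
    [0,0,0],
    [0,0,0]
  ],
  "gripper": [-1,-1,-1,-1,-1]
}}

```text
clock: 32.72
tcp_pos: [506.1, -30.5, 6.1]
tool_rot: [-90.0, 0.0, 81.5]
wrist_force: [-0.3, -0.4, -0.1]
finger_gap: -0.3
```

Request:
{"method": "drive_tool", "body": {
  "linear": [
    [0.1,0,0],
    [0.2,0,0],
    [0.3,0,0],
    [0.3,0,0]
  ],
  "turn": [
    [0,0,0],
    [0,0,0],
    [0,0,0],
    [0,0,0]
  ],
  "gripper": [-1,-1,-1,-1]
}}

```text
clock: 33.22
tcp_pos: [506.2, -27.9, 6.0]
tool_rot: [-90.0, 0.0, 81.4]
wrist_force: [0.2, -0.3, -1.0]
finger_gap: 0.2
```

Request:
{"method": "drive_tool", "body": {
  "linear": [
    [0.1,0,0],
    [0.2,0,0],
    [0.3,0,0],
    [0.3,0,0]
  ],
  "turn": [
    [0,0,0],
    [0,0,0],
    [0,0,0],
    [0,0,0]
  ],
  "gripper": [-1,-1,-1,-1]
}}

```text
clock: 33.72
tcp_pos: [506.6, -24.9, 6.1]
tool_rot: [-90.0, 0.0, 81.4]
wrist_force: [0.2, 0.7, 0.4]
finger_gap: -0.2
```

Request:
{"method": "drive_tool", "body": {
  "linear": [
    [0.1,0,0],
    [0.2,0,0],
    [0.2,0,0]
  ],
  "turn": [
    [0,0,0],
    [0,0,0],
    [0,0,0]
  ],
  "gripper": [-1,-1,-1]
}}

```text
clock: 34.1
tcp_pos: [506.9, -22.9, 6.1]
tool_rot: [-90.0, 0.0, 81.4]
wrist_force: [-1.1, 0.2, -0.1]
finger_gap: -0.1
```

Request:
{"method": "drive_tool", "body": {
  "linear": [
    [0.1,0,0],
    [0.2,0,0],
    [0.2,0,0]
  ],
  "turn": [
    [0,0,0],
    [0,0,0],
    [0,0,0]
  ],
  "gripper": [-1,-1,-1]
}}

```text
clock: 34.48
tcp_pos: [507.2, -20.9, 6.1]
tool_rot: [-90.0, 0.0, 81.4]
wrist_force: [-0.3, 0.0, -0.4]
finger_gap: 0.2
```

Request:
{"method": "drive_tool", "body": {
  "linear": [
    [0.1,0,0],
    [0.15,0,0],
    [0.15,0,0]
  ],
  "turn": [
    [0,0,0],
    [0,0,0],
    [0,0,0]
  ],
  "gripper": [-1,-1,-1]
}}

```text
clock: 34.85
tcp_pos: [507.4, -19.5, 6.0]
tool_rot: [-90.0, 0.0, 81.4]
wrist_force: [0.2, 0.1, -0.2]
finger_gap: 0.1
```

Request:
{"method": "drive_tool", "body": {
  "linear": [
    [0.1,0,0],
    [0.15,0,0],
    [0.15,0,0]
  ],
  "turn": [
    [0,0,0],
    [0,0,0],
    [0,0,0]
  ],
  "gripper": [-1,-1,-1]
}}

```text
clock: 35.22
tcp_pos: [507.4, -18.5, 6.0]
tool_rot: [-90.0, 0.0, 81.5]
wrist_force: [-0.5, -5.7, 1.1]
finger_gap: 0.0
```

Request:
{"method": "drive_tool", "body": {
  "linear": [
    [0.05,0,0],
    [0.1,0,0],
    [0.1,0,0]
  ],
  "turn": [
    [0,0,0],
    [0,0,0],
    [0,0,0]
  ],
  "gripper": [-1,-1,-1]
}}

```text
clock: 35.6
tcp_pos: [507.3, -17.7, 6.0]
tool_rot: [-89.9, 0.1, 81.5]
wrist_force: [-2.8, -6.7, 1.5]
finger_gap: -0.2
```

Request:
{"method": "drive_tool", "body": {
  "linear": [
    [0.05,0,0],
    [0.1,0,0],
    [0.1,0,0]
  ],
  "turn": [
    [0,0,0],
    [0,0,0],
    [0,0,0]
  ],
  "gripper": [-1,-1,-1]
}}

```text
clock: 35.98
tcp_pos: [507.3, -17.5, 6.0]
tool_rot: [-89.9, 0.1, 81.5]
wrist_force: [-2.0, -13.9, 1.7]
finger_gap: -0.1
```

Request:
{"method": "drive_tool", "body": {
  "linear": [
    [0.05,0,0],
    [0.1,0,0],
    [0.1,0,0]
  ],
  "turn": [
    [0,0,0],
    [0,0,0],
    [0,0,0]
  ],
  "gripper": [-1,-1,-1]
}}

```text
clock: 36.35
tcp_pos: [507.3, -17.3, 6.0]
tool_rot: [-89.9, 0.2, 81.5]
wrist_force: [-3.1, -20.0, 1.2]
finger_gap: -0.0
```

Request:
{"method": "drive_tool", "body": {
  "linear": [
    [-0.5,0,0],
    [-2,0,0.3],
    [-3,-3,0.3],
    [-3,-9,0.3],
    [-3,-15,0.3],
    [2,-20,-2],
    [8,-21.7,-5],
    [13.3,-21.7,-5.2],
    [13.3,-21.7,-5.2],
    [13.3,-21.7,-5.2]
  ],
  "turn": [
    [0,0,0],
    [0,0,0],
    [0,0,0],
    [0,0,0],
    [0,0,0],
    [0,0,0],
    [0,0,0],
    [0,0,0],
    [0,0,0],
    [0,0,0]
  ],
  "gripper": [-1,-1,-1,-1,-1,0,1,1,1,1]
}}

```text
clock: 37.6
tcp_pos: [578.8, 108.5, 222.5]
tool_rot: [-89.9, 0.0, 81.5]
wrist_force: [0.1, -1.6, 0.3]
finger_gap: 85.7
```

Run:
```python
from chk import *
chk('wrist19.png')
b=cv2.imread('pics/wrist19.png');cv2.imwrite('pics/c19.png',cv2.resize(b[60:265,120:420],(800,547),interpolation=cv2.INTER_CUBIC))
snap('side','side19.png'); snap('top','top19.png')
g=b.astype(int)
for v in (110,150): print(v,[(u,int(g[v,u,0]-g[v,u,2]),int(g[v,u,2])) for u in range(364,390)])
for u in (190,260): print(u,[(v,int(g[v,u,0]-g[v,u,2]),int(g[v,u,2])) for v in range(230,248)])
yaw=np.radians(-8.45);ex=np.array([np.cos(yaw),np.sin(yaw)]);ey=np.array([-ex[1],ex[0]]);s0=np.array([672.7,216.7])
for x in(-150,-100): 
    P=s0+x*ex; print(x,proj('wrist',[*P,20]),proj('wrist',[*P,12]))
for y in(-200,-120): 
    P=s0+y*ey; print(y,proj('wrist',[*P,20]),proj('wrist',[*P,12]))
for q in ('bush','collar','caliper'): print(q,[(np.round(r['location']),round(r['p'],2)) for r in eyes.place_of(q,'top')][:1])
```

```text
37.6 [578.77 108.52 222.52] [-89.92   0.04  81.51] [ 0.07 -1.64  0.27]
far 1853 [ 0.19  5.55 12.24] deg -0.19120703364523173 centre at ends [np.float64(6.093089094317565), np.float64(5.4590225592022)]
left 1573 [ 0.19  5.82 12.26] deg 0.289628860467314 centre at ends [np.float64(5.306143348679103), np.float64(6.266589021230338)]
far edge -0.6951862118594491 0.1329062025103575
left edge -0.642296350667983 -0.029105030728357968 [np.float64(-0.5941320517410459), np.float64(-0.6068315171186451), np.float64(-0.6855682024597605)]
near edge -188.23840896415788
right edge -248.32974879052725 0.5585324286628219
disc -85 [567.66  20.  ] spigot (570.4940795898438, 18.94263458251953) 15.078414916992188 770 68.09383005567165
disc 0 [580.15 104.08] spigot (580.7737426757812, 104.42635345458984) 14.860828399658203 756 68.05856907045982
disc 85 [592.64 188.16] spigot (596.4612426757812, 185.53607177734375) 15.066140174865723 755 68.01264350953056
110 [(364, 119, 38), (365, 119, 38), (366, 120, 37), (367, 119, 38), (368, 120, 37), (369, 120, 37), (370, 120, 38), (371, 120, 38), (372, 83, 45), (373, 1
[... 790 characters left out ...]
37, 14, 162), (238, 15, 161), (239, 14, 162), (240, 14, 162), (241, 14, 162), (242, 15, 162), (243, 11, 152), (244, 7, 145), (245, 7, 148), (246, 6, 147), (247, 6, 148)]
260 [(230, 49, 76), (231, 11, 98), (232, 10, 99), (233, 11, 104), (234, 13, 141), (235, 13, 161), (236, 13, 161), (237, 13, 163), (238, 13, 165), (239, 14, 164), (240, 13, 164), (241, 14, 164), (242, 14, 160), (243, 9, 157), (244, 6, 155), (245, 6, 155), (246, 5, 156), (247, 6, 154)]
-150 [376.75  95.24] [374.06  95.1 ]
-100 [371.58 144.8 ] [369.12 143.6 ]
-200 [188.57 232.32] [189.92 229.49]
-120 [258.11 232.08] [258.08 229.25]
bush [(array([594., 190.,   7.]), 0.56)]
collar []
caliper [(array([ 560., -433.,   -0.]), 0.76)]
```

View pics/c19.png

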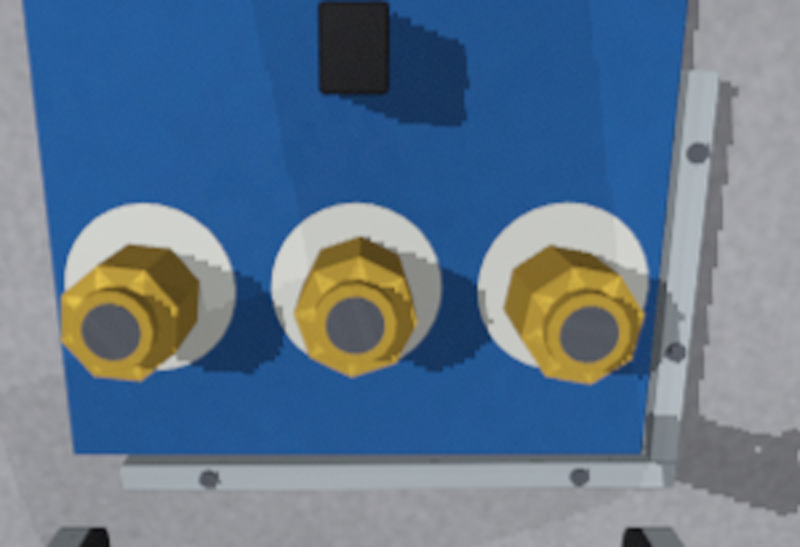

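View pics/side19.png

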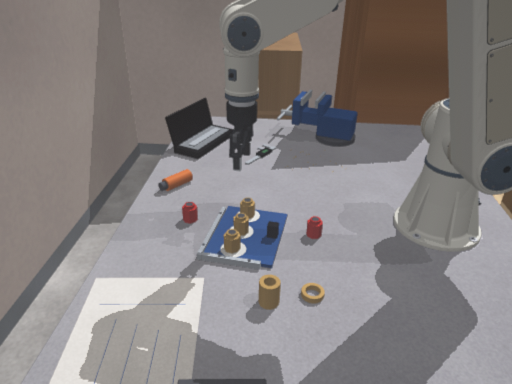

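```bash
python3 -c "
from rig import env
print(env.hand_in())"
```

```text
the job is handed in; nothing more can be done
None
```

I slid the board into the corner stop, stood the fallen fitting upright on the middle disc, and handed the job in at about 38 s of the 72 s.

**What I did**
- **Slide:** I gripped the black block to slide and turn the board to the stop. I let go for the last few millimetres and pushed the block with closed fingers until the far bar held it, at about 23 N.
- **Fallen fitting:** I lifted it with a tilted grip and turned it. A wrist joint limit (joint 5 at 0°) stopped the full turn, so I set it down leaning about 14° and it settled upright when released.
- **Final nudge:** A look then showed a gap of 1–2 mm at the left bar. I pushed the board's right edge until the left bar held it, at about 20 N.

**Last checks**
- **Fittings:** All three stand with spigots up, tops at equal height. The middle one is within 1 mm of its disc centre, and the outer two are 3–5 mm off theirs but well inside the discs.
- **Board:** Its edges are parallel to both bars. The picture still shows 0.5–1 mm at each bar, which is about the limit of what the measurement can tell.
- **Bystanders:** The caliper was found in its original place. The network did not find the bush or collar in the last picture, but both look unmoved in the side view.

**What went less well**
- **Possible lift:** During the first push along the far direction, the tool pulled up on the block with about 8 N and rose about 0.8 mm. I lowered it at once, but the board's near edge may have lifted slightly.
- **Force spike:** The wrist force read 67 N when the joint limit was reached, under the 120 N limit.

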